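# Make up the picnic tray

## Task

Make up the picnic tray: stack all the lidded food tubs in one straight pile on the blue dock, the feet of each fully home in the corner recesses below it and the flat-lidded orange one on top, and lay every teal bottle on its side in a grey bottle rest of its own, base against or close to the heel stop and neck at the raised end. Leave everything standing at rest, and do not shift the oil cruet or the small grey shaker.

Things in the scene. Friction and masses are not known exactly. Their poses are not given: they have to be found in the camera images.
- tray: wooden picnic tray, fixed, 210 (x) x 370 (y) mm, floor 10 mm thick, rim 14 mm high. Origin: centre of its underside; z up; x points roughly away from the robot. The blue tub dock is at its +y end, near the robot; beside it lie two grey bottle rests, 86 mm apart in x, rising towards the -y end, where the bottles' necks belong. (A wall cabinet overhangs from 0.57 m ahead of the robot, 0.62 m up.)
- dock (a point): centre of the blue dock on the tray, level with the floors of its recesses, 13 mm above the worktop. The dock is a 110 x 68 mm pad, its top 5 mm above this point, with four 14 mm square recesses 5 mm deep at x +-40, y +-19 mm in the tray's axes, like those of a lid. The lowest tub's origin belongs here, its length along the tray's x.
- rest1_base (a point): where the base centre of a bottle in rest 1 belongs, 62 mm above the worktop. A rest is two grey 90 degree V saddles 14 mm thick, 22 and 95 mm along the bottle from its base and 37 mm wide each side, and a heel stop 6 mm behind the base. Beyond the upper saddle the neck is free, for the fingers to either side, down to the tray. The bottle lies neck up by 20 degrees, from here to the mouth point.
- rest1_mouth (a point): where the mouth of a bottle in rest 1 belongs, 188 mm from rest1_base along the sloping axis.
- rest2_base (a point): where the base centre of a bottle in rest 2 belongs, 62 mm above the worktop. A rest is two grey 90 degree V saddles 14 mm thick, 22 and 95 mm along the bottle from its base and 37 mm wide each side, and a heel stop 6 mm behind the base. Beyond the upper saddle the neck is free, for the fingers to either side, down to the tray. The bottle lies neck up by 20 degrees, from here to the mouth point.
- rest2_mouth (a point): where the mouth of a bottle in rest 2 belongs, 188 mm from rest2_base along the sloping axis.
- tub_red: closed food tub, red lid, cream body, 100 (x) x 58 (y) x 45 mm high, about 250 g. Origin: centre underneath, level with the soles; z up. Feet 9 mm across, round-ended, 6 mm tall, at x +-40, y +-19 mm; in the lid above them 14 mm square recesses 5 mm deep: a seated tub is 40 mm above the one below, else 5 mm high or tilted. Flat sides: grip across the 58 mm. A half turn does not matter. May be absent.
- tub_yellow: closed food tub, yellow lid, cream body, 100 (x) x 58 (y) x 45 mm high, about 250 g. Origin: centre underneath, level with the soles; z up. Feet 9 mm across, round-ended, 6 mm tall, at x +-40, y +-19 mm; in the lid above them 14 mm square recesses 5 mm deep: a seated tub is 40 mm above the one below, else 5 mm high or tilted. Flat sides: grip across the 58 mm. A half turn does not matter. May be absent.
- tub_green: closed food tub, green lid, cream body, 100 (x) x 58 (y) x 45 mm high, about 250 g. Origin: centre underneath, level with the soles; z up. Feet 9 mm across, round-ended, 6 mm tall, at x +-40, y +-19 mm; in the lid above them 14 mm square recesses 5 mm deep: a seated tub is 40 mm above the one below, else 5 mm high or tilted. Flat sides: grip across the 58 mm. A half turn does not matter. May be absent.
- tub_orange: closed food tub like the others (100 x 58 x 45 mm, same feet, grip and origin), always present, but its orange lid is flat, with a thin white disc on it and no recesses: nothing can be seated on it, so it belongs on top of the pile.
- bottle_1: empty teal glass bottle, 188 mm tall, about 250 g, upright at first; 58 mm across for the lowest 30 mm, then (as the fingers feel it; the glass looks slimmer) an even taper to 33 mm at the mouth, 41 mm at 140 mm up. Origin: centre of its base; z from base to mouth. Centre of mass about 80 mm up.
- bottle_1_mouth (a point): centre of the mouth of bottle_1, 188 mm along its z from its origin.
- bottle_2: empty teal glass bottle, 188 mm tall, about 250 g, upright at first; 58 mm across for the lowest 30 mm, then (as the fingers feel it; the glass looks slimmer) an even taper to 33 mm at the mouth, 41 mm at 140 mm up. Origin: centre of its base; z from base to mouth. Centre of mass about 80 mm up.
- bottle_2_mouth (a point): centre of the mouth of bottle_2, 188 mm along its z from its origin.
- cruet_oil: bystander: glass oil cruet with cork stopper, 85 mm wide, 165 mm high; origin under its base. Leave it where it is.
- mill_3: bystander: small grey glass shaker, 44 mm wide, 90 mm high; origin under its base. Leave it where it is.

How it is judged:
By the outcome, as a careful person would: the job done as asked, in the order asked, and still so for the second after the job is handed in, with the robot touching nothing.
Of tub_red, tub_yellow, tub_green only 2 to 3 are there at a start; the rules pass over those that are not, and their reading is None.
At some moment in a run one of tub_orange may be knocked a few centimetres aside while the robot is not near it.
It also fails if it takes over 208 s, if anything falls off the work surface, if the arm or the gripper's body presses on something with over 40 N, if the wrist force passes 120 N, or if a joint passes its speed limit or range.

## Robot

A 6-joint arm with a two-finger parallel gripper is mounted at the origin on a cart in front of the work surface, level with it; the furniture and walls round the work are solid. World frame = base frame: x ahead of the robot, y to its left, z up, the work surface at z = 0. Lengths are in m, angles in degrees, forces in N, time in s.
With the tool pointing down it reaches from about 0.3 to 0.75 m from the base axis. Payload 8.5 kg.
Tool frame: the origin (TCP) lies between the finger pads; the fingertips stand env.finger_overhang ahead of it and the grasp point (between the pads) lies 2 mm behind it (env.finger_overhang is the distance from the TCP to the fingertips, in m); z points along the fingers, y is the line along which they close (so a half turn about z gives the same grasp; the last joint's range is limited). The gripper opens to 85 mm and grips with 20 to 120 N. Pads are 22 mm wide; open, the fingers measure 114 mm over their backs; the gripper's body (76 mm by 85 mm) begins 54 mm behind the grasp point. The pads swing forward as they close: fully open they stand 13 mm farther back than shut.
Start: joints at [-82.638, 21.807, 74.336, -0, 83.858, -12.336], TCP at [0.185, -0.518, 0.248] pointing down, gripper open.
Joint ranges: [-178.18, 178.18], [-50.72, 133.34], [12.68, 142.11], [-81.47, 261.47], [9.98, 163.14], [-165.26, 165.26]. Speed limits (degrees/s): [136.94, 136.94, 180, 180, 180, 180].

## Interface

Orientations are given as a 3x3 rotation matrix whose columns are the frame's x, y, z axes.
In Python, from rig import env gives the robot as it stands. The module is installed in compiled form; this text tells all that it offers.
- The arm moves only by the tool jog_arm, never from a script. Its arguments are lists of equal length, an entry for each row: "hand": the finger opening in m, from 0 to 0.0854; "travel": the shift along the world's x, y, z in m, a list of three; "yaw": the turn about the world's z in rad. A call has exactly 5 rows; each row shifts and turns the commanded pose from where the row before left it; what a row does not reach is not made up. A row lasts 1/8 s, in which the tool goes at most 62.5 mm and 10.7 degrees, less where a joint would pass 70% of its speed; a pose out of reach is approached as far as the arm can. A call is refused whole if a number of a shift passes 0.0625 or a number of a turn 0.188, either way. A call with a gripper value outside its range is refused whole. The fingers move at their own pace and stop on an object; "grip_force" is the grip in N (left out, the last holds). Time passes only in rows, so rows that do not move let the fingers close, or fill a call up. It gives the time, the measured TCP pose, the force, the opening and the grip force at its end, in the units of the state.
- env.observe(): the state, without advancing time (a new reading comes with each control period).
- env.get_image(name): name is "scene" or "top" or "wrist"; returns the picture (400x640x3 uint8, red, green, blue); there is no depth.
- env.calibration(name): a dict with "fx", "fy", "cx", "cy" (pixels), "position" and "rotation" of the camera in the world; the wrist camera has in their place "hand_eye" (4x4, takes a point from camera to tool coordinates, whose origin is the TCP and whose axes are the flange's). Camera axes: x right, y down, z forward; pixel columns grow to the right and rows downward; lengths in m; the calibration is good to about 2 mm. The wrist camera is an equidistant fisheye: a pixel r from the principal point sees the ray r / f radians off the axis. A picture is of the moment at which its call begins: read the wrist's pose just before it. calibration takes no time and is no camera call.
- env.close_job(): hands the job in; it is judged then, once.
The state is a dict: "time_s": time; "q": joint angles; "qvel": joint speeds; "joint_efforts": joint torques, N m; "position": TCP position; "tool_rot": TCP orientation; "ft_force": force on the tool from outside, world axes, zero at the start; "wrist_torque": the same for the moment, N m; "grip_width": finger opening in m; "gripper_force": force on a finger pad.
Only numpy, scipy, OpenCV 4.12 (cv2) and the standard library are available. Lean on these libraries where they do the work, as an engineer would, in place of code of your own. Each camera call takes 0.05 s, during which the arm holds its last target. There are 200 camera calls.

## Working session

There is one attempt and no reset: what is moved stays moved. The work goes in short steps, Python scripts to look and compute and a tool call to move; the robot and the scene stay as the last step left them, time stands still between calls to the robot, and variables do not carry over. Pictures are saved under pics/ and viewed, at most 14 in all, crops included, and the job is handed in when it is done.

Besides the shell and the picture viewer there is one more tool, called after "Request:" in YAML: its name, and indented under it one key for each argument. jog_arm: Moves the arm, as the interface text tells. Its arguments: {"type":"object","properties":{"hand":{"type":"array"},"travel":{"type":"array"},"yaw":{"type":"array"},"grip_force":{"type":"number"}},"required":["hand","travel","yaw"]}

```bash
mkdir -p pics; ls; python3 - <<'E'
from rig import env
import cv2,numpy as np
s=env.observe();print(s['time_s'],s['position'],s['tool_rot'],env.finger_overhang,s['grip_width'])
for n in ['scene','top']:
    im=env.get_image(n);cv2.imwrite(f'pics/{n}0.png',im[:,:,::-1]);c=env.calibration(n);print(n,{k:np.round(v,4).tolist() for k,v in c.items()})
c=env.calibration('wrist');print({k:np.round(v,4).tolist() for k,v in c.items()})
E
```

```text
pics
0.0 [ 0.18535521 -0.51754893  0.24770875] [[ 9.41484062e-01  3.37057460e-01 -1.73847882e-04]
 [ 3.37057352e-01 -9.41483019e-01  1.43763011e-03]
 [ 3.20889125e-04 -1.41210254e-03 -9.99998951e-01]] 0.017 0.08507512194248891
scene {'fx': 507.0039, 'fy': 507.0039, 'cx': 321.9424, 'cy': 211.8271, 'position': [-0.2173, 0.4509, 1.2116], 'rotation': [[-0.4884, -0.6742, 0.554], [-0.8725, 0.3664, -0.3233], [0.015, -0.6412, -0.7672]]}
top {'fx': 502.4716, 'fy': 502.4716, 'cx': 318.8733, 'cy': 207.8342, 'position': [0.0486, 0.0893, 1.612], 'rotation': [[-0.1197, -0.9315, 0.3436], [-0.9928, 0.1106, -0.0461], [0.0049, -0.3466, -0.938]]}
{'fx': 309.7069, 'fy': 309.7069, 'cx': 327.2171, 'cy': 199.7007, 'hand_eye': [[0.0007, -0.9465, -0.3227, 0.0832], [1.0, 0.0, 0.002, -0.0007], [-0.0019, -0.3227, 0.9465, -0.1257], [0.0, 0.0, 0.0, 1.0]]}
```

View pics/scene0.png

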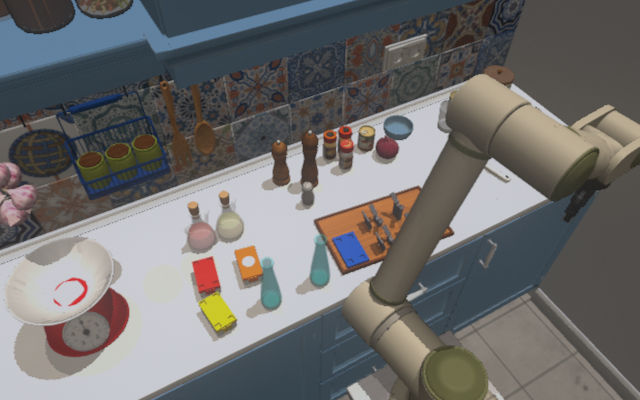

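View pics/top0.png

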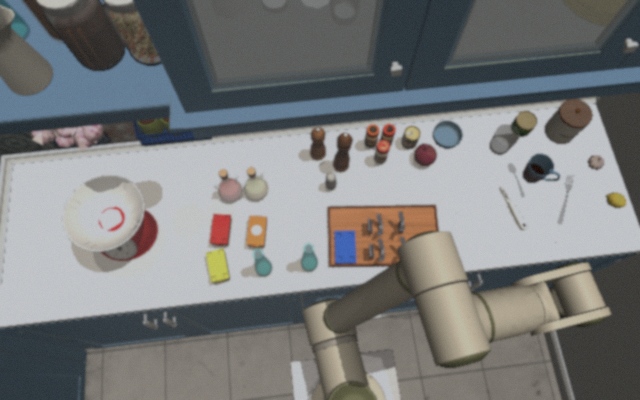

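```bash
cat > h.py <<'E'
from rig import env
import cv2,numpy as np
def ray(n,uv,st=None):
    c=env.calibration(n);u,v=uv
    x=np.array([(u-c['cx'])/c['fx'],(v-c['cy'])/c['fy']])
    if n!='wrist':
        d=np.array([*x,1.]);return np.array(c['position']),np.array(c['rotation'])@d
    r=np.hypot(*x);d=np.array([*(x/r*np.sin(r)),np.cos(r)]) if r>0 else np.array([0,0,1.])
    H=np.array(c['hand_eye']);R=np.array(st['tool_rot'])
    return np.array(st['position'])+R@H[:3,3],R@H[:3,:3]@d
def cast(n,uv,z,st=None):
    p,d=ray(n,uv,st);return p+d*(z-p[2])/d[2]
HSV={'red':[(0,150,120),(7,255,255)],'orange':[(8,150,150),(19,255,255)],'yellow':[(25,150,120),(33,255,255)],
'blue':[(105,170,80),(125,255,255)],'teal':[(80,50,40),(97,255,220)]}
def cnts(im,name,amin=60):
    m=cv2.inRange(cv2.cvtColor(im,cv2.COLOR_RGB2HSV),*map(np.array,HSV[name]))
    cs=cv2.findContours(m,cv2.RETR_EXTERNAL,cv2.CHAIN_APPROX_NONE)[0]
    return sorted([c for c in cs if cv2.contourArea(c)>amin],key=cv2.contourArea)[::-1]
def rect(n,c,z,st=None):
    P=np.array([cast(n,p[0],z,st)[:2] for p in c]);(cx,cy),(w,h),a=cv2.minAreaRect((P*1000).astype(np.float32))
    if h>w:a+=90;w,h=h,w
    return [round(float(t),1) for t in (cx,cy,w,h,(a+90)%180-90)]
Z={'red':.045,'orange':.045,'yellow':.045,'blue':.018,'teal':0}
E
python3 - <<'E'
from h import *
for n in ['scene','top']:
    im=cv2.imread(f'pics/{n}0.png')[:,:,::-1].copy()
    for k in Z:
        for c in cnts(im,k)[:6]:
            x,y,w,h=cv2.boundingRect(c)
            print(n,k,(x,y,w,h),rect(n,c,Z[k]))
E
```

```text
scene red (193, 257, 26, 34) [584.2, 343.7, 101.8, 54.9, -10.2]
scene red (340, 139, 13, 10) [849.4, -259.6, 45.2, 40.7, -30.5]
scene red (339, 126, 12, 9) [910.5, -290.2, 41.7, 38.2, -31.3]
scene orange (324, 206, 63, 54) [498.1, -91.0, 183.1, 147.8, -5.5]
scene orange (235, 246, 27, 33) [563.1, 227.3, 102.4, 55.4, -9.6]
scene orange (373, 190, 46, 48) [542.9, -233.2, 206.2, 106.8, -56.4]
scene orange (324, 130, 12, 9) [916.4, -234.1, 40.7, 38.0, 8.2]
scene yellow (199, 292, 37, 39) [463.6, 358.9, 107.1, 57.0, 7.1]
scene blue (335, 234, 33, 32) [484.6, -56.4, 103.4, 62.1, -6.1]
scene blue (69, 94, 51, 17) [1513.9, 429.2, 183.0, 25.1, -87.8]
scene teal (261, 257, 20, 51) [506.9, 189.8, 164.4, 51.8, -24.8]
scene teal (311, 234, 19, 51) [508.5, 31.0, 175.0, 50.9, -28.4]
top red (211, 216, 19, 28) [586.4, 341.8, 93.9, 51.4, -9.1]
top orange (248, 233, 16, 13) [538.9, 229.4, 49.6, 38.7, 87.5]
top teal (10, 12, 18, 26) [1542.8, 1096.1, 125.3, 55.2, 38.5]
top teal (255, 253, 16, 22) [462.9, 220.6, 66.0, 47.9, 34.2]
top teal (302, 248, 15, 22) [462.9, 67.0, 68.3, 46.9, 9.9]
```

Request:
jog_arm:
  hand: [0.085, 0.085, 0.085, 0.085, 0.085]
  travel:
    - [0.05, 0.035, 0.01]
    - [0.05, 0.035, 0.01]
    - [0.05, 0.035, 0.01]
    - [0.05, 0.035, 0.01]
    - [0.05, 0.035, 0.01]
  yaw: [-0.09, -0.09, -0.09, -0.09, -0.09]

```text
time_s: 0.72
position: [0.4368, -0.3414, 0.2984]
tool_rot: [[0.994, -0.109, -0.0], [-0.109, -0.994, 0.0], [-0.0, -0.0, -1.0]]
ft_force: [-0.4, -1.4, -0.9]
grip_width: 0.0852
gripper_force: 0.0
```

Request:
jog_arm:
  hand: [0.085, 0.085, 0.085, 0.085, 0.085]
  travel:
    - [0.01, 0.04, 0.01]
    - [0.01, 0.04, 0.01]
    - [0.01, 0.04, 0.01]
    - [0.01, 0.04, 0.0]
    - [0, 0, 0]
  yaw: [0, 0, 0, 0, 0]

```text
time_s: 1.35
position: [0.4756, -0.1806, 0.3284]
tool_rot: [[0.995, -0.103, 0.0], [-0.103, -0.995, 0.0], [-0.0, -0.0, -1.0]]
ft_force: [0.3, -0.9, 0.1]
grip_width: 0.085
gripper_force: 0.0
```

```bash
cat > snap.py <<'E'
from h import *
import sys,json
s=env.observe();im=env.get_image('wrist');cv2.imwrite(f'pics/{sys.argv[1]}.png',im[:,:,::-1])
json.dump({'position':list(map(float,s['position'])),'tool_rot':np.array(s['tool_rot']).tolist()},open(f'pics/{sys.argv[1]}.json','w'))
R=np.array(s['tool_rot']);print(round(s['time_s'],2),np.round(s['position'],4),'yaw',np.degrees(np.arctan2(R[1,0],R[0,0])).round(2),'w',round(s['grip_width'],4),'F',np.round(s['ft_force'],1))
for a in sys.argv[2:]:
    for c in cnts(im,a,300)[:3]:print(a,cv2.boundingRect(c),rect('wrist',c,Z[a],s))
E
python3 snap.py w1 blue
```

```text
1.35 [ 0.4756 -0.1806  0.3284] yaw -5.89 w 0.085 F [ 0.3 -0.9  0.1]
blue (220, 120, 48, 74) [487.8, -58.4, 108.8, 68.2, -5.8]
```

View pics/w1.png

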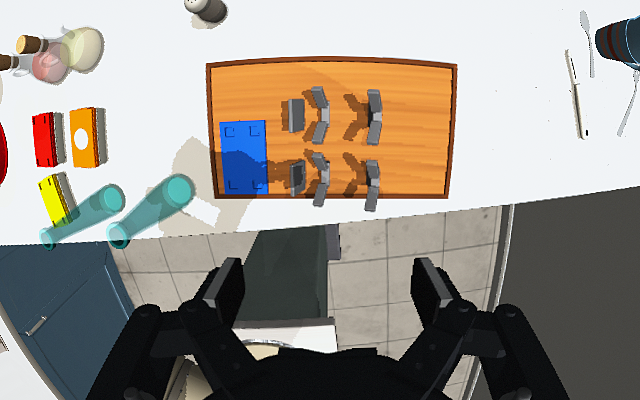

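```bash
python3 - <<'E'
from h import *
import json
im=cv2.imread('pics/w1.png');cv2.imwrite('pics/w1c.png',cv2.resize(im[80:215,275:395],None,fx=4.4,fy=4.4,interpolation=cv2.INTER_CUBIC))
s=json.load(open('pics/w1.json'));im=im[:,:,::-1].copy()
for a in ['red','orange','yellow','teal']:
    for c in cnts(im,a,150)[:3]:print(a,cv2.boundingRect(c),rect('wrist',c,Z[a],s))
E
```

```text
red (32, 113, 22, 54) [589.7, 336.8, 100.2, 66.2, -9.7]
orange (211, 62, 241, 132) [517.7, -190.8, 327.0, 178.5, 84.2]
orange (70, 108, 28, 60) [569.8, 220.4, 100.8, 62.7, -10.1]
orange (268, 180, 22, 14) [445.9, -109.5, 29.7, 18.9, 84.0]
yellow (37, 175, 29, 50) [474.1, 353.3, 91.2, 64.9, 7.8]
teal (109, 174, 85, 75) [410.5, 156.3, 244.2, 57.5, -67.4]
teal (41, 184, 84, 67) [410.0, 357.8, 342.0, 57.4, -74.2]
```

View pics/w1c.png

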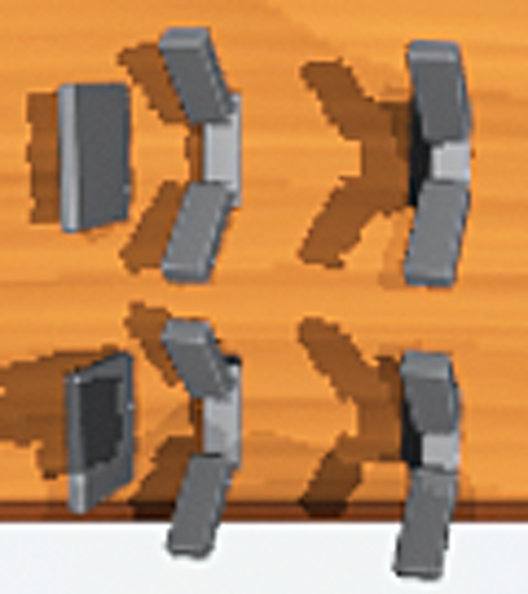

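```bash
python3 - <<'E'
from h import *
import json
s=json.load(open('pics/w1.json'));a=np.radians(-5.8);R=np.array([[np.cos(a),-np.sin(a)],[np.sin(a),np.cos(a)]]);D=np.array([.4878,-.0584])
def f(l,p,z):
    P=cast('wrist',(275+p[0]/4.4,80+p[1]/4.4),z,s)[:2];print(l,'world',(P*1e3).round(1),'tray-dock',(R.T@(P-D)*1e3).round(1))
for l,p,z in [('lowfarT',(187,28),.066),('lowfarB',(187,282),.066),('lownearT',(188,320),.066),('lownearB',(190,556),.066),
('upfarT',(435,42),.097),('upfarB',(430,285),.097),('upnearT',(428,353),.097),('upnearB',(418,578),.097),
('heelfar topR T',(128,85),.06),('heelfar topL T',(62,85),.06),('heelfar R B',(130,215),.06),('heel near R T',(132,352),.06),('heelnear RB',(130,485),.06),('heelnear LB',(72,512),.06)]:f(l,p,z)
for p in [(207,62),(457,65),(447,198),(217,198)]:
    P=cast('wrist',p,.014,s)[:2];print('tray',(R.T@(P-D)*1e3).round(1))
E
```

```text
lowfarT world [ 574.2 -178.7] tray-dock [  98.1 -111. ]
lowfarB world [ 501.8 -171. ] tray-dock [  25.3 -110.6]
lownearT world [ 490.7 -170.1] tray-dock [  14.2 -110.8]
lownearB world [ 418.7 -162.7] tray-dock [ -58.2 -110.7]
upfarT world [ 563.6 -242.9] tray-dock [  94.1 -175.9]
upfarB world [ 499.3 -236.5] tray-dock [  29.5 -176. ]
upnearT world [ 480.9 -234.7] tray-dock [  11. -176.]
upnearB world [ 416.7 -228. ] tray-dock [ -53.6 -175.9]
heelfar topR T world [ 559.9 -160.1] tray-dock [ 82.  -93.9]
heelfar topL T world [ 562.2 -141.4] tray-dock [ 82.4 -75. ]
heelfar R B world [ 522.3 -156.5] tray-dock [ 44.2 -94.1]
heel near R T world [ 481.9 -152.3] tray-dock [  3.6 -94. ]
heelnear RB world [ 441.2 -146.7] tray-dock [-37.5 -92.6]
heelnear LB world [ 434.5 -127.9] tray-dock [-46.  -74.6]
tray [145.1  51.7]
tray [ 142.1 -313.5]
tray [ -63.9 -311.9]
tray [-63.4  49.5]
```

Request:
jog_arm:
  hand: [0.085, 0.085, 0.085, 0.085, 0.085]
  travel:
    - [0.0, 0.055, 0.0]
    - [0.0, 0.055, 0.0]
    - [0.0, 0.055, 0.0]
    - [0.0, 0.055, 0.0]
    - [0, 0.055, 0]
  yaw: [0, 0, 0, 0, 0]

```text
time_s: 2.02
position: [0.4755, 0.0928, 0.328]
tool_rot: [[0.994, -0.108, -0.0], [-0.108, -0.994, -0.0], [-0.0, 0.0, -1.0]]
ft_force: [0.7, -0.5, 1.1]
grip_width: 0.0852
gripper_force: 0.0
```

Request:
jog_arm:
  hand: [0.085, 0.085, 0.085, 0.085, 0.085]
  travel:
    - [0.0, 0.055, -0.01]
    - [0.0, 0.055, -0.02]
    - [0.0, 0.055, -0.02]
    - [0.0, 0.055, -0.02]
    - [0, 0.0, 0]
  yaw: [0.05, 0.05, 0.0, 0, 0]

```text
time_s: 2.65
position: [0.475, 0.314, 0.2557]
tool_rot: [[1.0, -0.003, -0.004], [-0.003, -1.0, -0.001], [-0.004, 0.001, -1.0]]
ft_force: [0.1, -1.5, 0.3]
grip_width: 0.0849
gripper_force: 0.0
```

```bash
python3 snap.py w2 yellow red orange teal
```

```text
2.65 [0.475  0.314  0.2557] yaw -0.19 w 0.0849 F [ 0.1 -1.5  0.3]
yellow (256, 131, 57, 38) [499.2, 362.0, 58.6, 43.5, -83.9]
yellow (272, 190, 47, 30) [437.5, 350.7, 51.3, 35.9, -82.1]
red (267, 22, 67, 96) [588.8, 343.1, 101.9, 58.0, -9.7]
red (41, 30, 28, 79) [644.4, 701.9, 119.3, 63.7, -6.5]
orange (542, 70, 98, 134) [521.7, -114.9, 259.2, 175.8, 84.1]
teal (384, 164, 93, 107) [394.5, 163.8, 200.5, 63.9, 41.2]
teal (490, 168, 110, 89) [393.1, -61.7, 312.0, 62.4, 65.7]
```

View pics/w2.png

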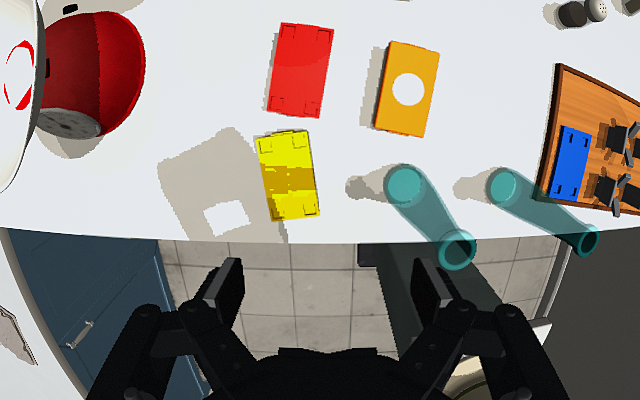

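```bash
cat >> h.py <<'E'
HSV['yellow']=[(22,150,60),(33,255,255)];HSV['orange']=[(8,150,150),(21,255,255)]
def hull(n,im,name,box,z,st):
    x,y,w,h=box;m=np.zeros_like(im);m[y:y+h,x:x+w]=im[y:y+h,x:x+w]
    cs=cnts(m,name,100);return rect(n,cv2.convexHull(np.vstack(cs)),z,st)
E
python3 - <<'E'
from h import *
import json
s=json.load(open('pics/w2.json'));im=cv2.imread('pics/w2.png')[:,:,::-1].copy()
print(hull('wrist',im,'yellow',(245,120,90,110),.045,s),hull('wrist',im,'orange',(384,30,60,115),.045,s))
print(im[60,395],im[90,378],cv2.cvtColor(im,cv2.COLOR_RGB2HSV)[[60,90,90],[395,378,430]])
for p in [(405,187),(503,187)]:print(cast('wrist',p,.03,s))
for p in [(457,250),(585,240)]:print(cast('wrist',p,.188,s))
for p in [(598,8)]:print('shaker',cast('wrist',p,.09,s))
E
```

```text
[470.6, 358.4, 103.6, 58.6, 7.3] [569.5, 226.3, 101.5, 57.5, -10.0]
[230 173  26] [64 67 64] [[ 22 226 230]
 [ 60  11  67]
 [ 21 232 230]]
[0.45341865 0.21962051 0.03      ]
[0.45453097 0.07997876 0.03      ]
[0.45149742 0.2162698  0.188     ]
[0.45117032 0.07262861 0.188     ]
shaker [ 0.71050127 -0.02536397  0.09      ]
```

Request:
jog_arm:
  hand: [0.085, 0.085, 0.085, 0.085, 0.085]
  travel:
    - [-0.004, 0.044, -0.03]
    - [0, 0, -0.06]
    - [0, 0, -0.06]
    - [0, 0, -0.06]
    - [0, 0, -0.018]
  yaw: [0.131, 0, 0, 0, 0]
  grip_force: 40

```text
time_s: 3.32
position: [0.4712, 0.3536, 0.0273]
tool_rot: [[0.993, 0.122, -0.005], [0.122, -0.993, -0.003], [-0.005, 0.002, -1.0]]
ft_force: [0.5, -0.2, 0.0]
grip_width: 0.0849
gripper_force: 0.0
```

Request:
jog_arm:
  hand: [0.085, 0.04, 0.04, 0.04, 0.04]
  travel:
    - [0, 0, 0]
    - [0, 0, 0]
    - [0, 0, 0]
    - [0, 0, 0]
    - [0, 0, 0]
  yaw: [0, 0, 0, 0, 0]

```text
time_s: 3.95
position: [0.4726, 0.3564, 0.0322]
tool_rot: [[0.992, 0.125, 0.004], [0.125, -0.992, 0.001], [0.004, -0.001, -1.0]]
ft_force: [1.2, -1.5, 6.5]
grip_width: 0.0573
gripper_force: 42.3
```

Request:
jog_arm:
  hand: [0.04, 0.04, 0.04, 0.04, 0.04]
  travel:
    - [0, 0, 0.01]
    - [0, 0, 0.03]
    - [0, 0, 0.06]
    - [0, 0, 0.06]
    - [0, 0, 0.06]
  yaw: [0, 0, 0, 0, 0]

```text
time_s: 4.58
position: [0.4706, 0.3559, 0.2528]
tool_rot: [[0.992, 0.125, -0.0], [0.125, -0.992, -0.0], [-0.0, 0.0, -1.0]]
ft_force: [1.3, -0.3, -2.9]
grip_width: 0.0574
gripper_force: 44.2
```

Request:
jog_arm:
  hand: [0.04, 0.04, 0.04, 0.04, 0.04]
  travel:
    - [0, -0.02, 0.02]
    - [0, -0.05, 0.01]
    - [0, -0.05, 0.0]
    - [0, -0.05, 0.0]
    - [0, -0.05, 0.0]
  yaw: [-0.057, -0.057, -0.057, -0.056, 0]

```text
time_s: 5.2
position: [0.4702, 0.1341, 0.2794]
tool_rot: [[0.995, -0.104, -0.003], [-0.104, -0.995, -0.0], [-0.003, 0.001, -1.0]]
ft_force: [0.9, -0.3, -3.8]
grip_width: 0.0575
gripper_force: 44.3
```

Request:
jog_arm:
  hand: [0.04, 0.04, 0.04, 0.04, 0.04]
  travel:
    - [0.005, -0.05, 0]
    - [0.004, -0.05, 0]
    - [0.004, -0.05, 0.0]
    - [0.003, -0.044, 0.0]
    - [0, 0, 0.0]
  yaw: [0, 0, 0, 0, 0]

```text
time_s: 5.82
position: [0.4865, -0.0605, 0.2791]
tool_rot: [[0.994, -0.107, -0.003], [-0.107, -0.994, 0.0], [-0.003, -0.0, -1.0]]
ft_force: [0.3, 0.1, -2.9]
grip_width: 0.0574
gripper_force: 44.5
```

```bash
python3 snap.py w3 blue
```

```text
5.83 [ 0.4865 -0.0605  0.2791] yaw -6.17 w 0.0574 F [ 0.3  0.1 -2.9]
blue (298, 120, 54, 57) [506.3, -59.0, 72.2, 67.4, -5.3]
```

View pics/w3.png

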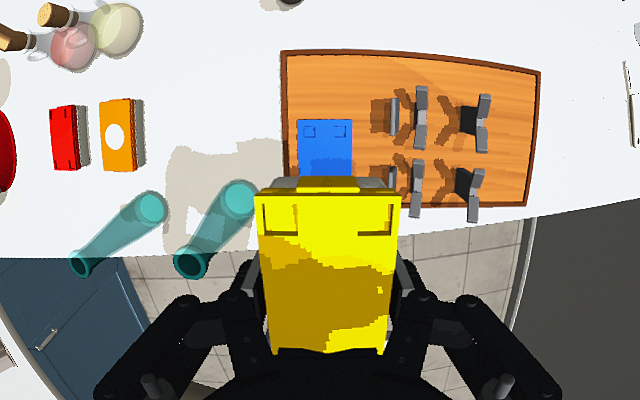

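```bash
cat > held.py <<'E'
from h import *
import json,sys
n=sys.argv[1];dz=float(sys.argv[2]);s=json.load(open(f'pics/{n}.json'));R=np.array(s['tool_rot']);p=np.array(s['position'])
for a in sys.argv[3:]:
    uv=tuple(map(float,a.split(',')));P=cast('wrist',uv,p[2]+dz,s);print(uv,'tool frame mm',(R.T@(P-p)*1000).round(1))
E
python3 held.py w3 .013 256,194 400,194 262,196; python3 - <<'E'
from h import *
import json
s=json.load(open('pics/w3.json'));im=cv2.imread('pics/w3.png')[:,:,::-1].copy()
print(im[185:200,280],)
a=np.radians(-5.8);R=np.array([[np.cos(a),-np.sin(a)],[np.sin(a),np.cos(a)]]);D=np.array([.4878,-.0584])
for p in [(298,120),(351,120)]:print((R.T@(cast('wrist',p,.018,s)[:2]-D)*1000).round(1))
E
```

```text
(256.0, 194.0) tool frame mm [ 47.  -28.  -13.1]
(400.0, 194.0) tool frame mm [ 47.   27.9 -13.1]
(262.0, 196.0) tool frame mm [ 46.2 -25.7 -13.1]
[[114 114 107]
 [116 115 102]
 [114 107  79]
 [101  75   0]
 [110  86   0]
 [104  80   0]
 [113  89   0]
 [121  95   0]
 [105  82   2]
 [101  77   0]
 [ 90  63   0]
 [216 221   0]
 [251 255   0]
 [243 246   0]
 [241 244   0]]
[54.3 33.6]
[ 53.8 -32.1]
```

Request:
jog_arm:
  hand: [0.04, 0.04, 0.04, 0.04, 0.04]
  travel:
    - [0.0043, 0.002, -0.05]
    - [0, 0, -0.06]
    - [0, 0, -0.06]
    - [0, 0, -0.04]
    - [0, 0, 0]
  yaw: [0.006, 0, 0, 0, 0]

```text
time_s: 6.5
position: [0.4898, -0.0545, 0.0683]
tool_rot: [[0.995, -0.096, -0.006], [-0.096, -0.995, 0.002], [-0.007, -0.002, -1.0]]
ft_force: [0.6, -0.7, -2.4]
grip_width: 0.057
gripper_force: 45.0
```

Request:
jog_arm:
  hand: [0.04, 0.04, 0.04, 0.04, 0.04]
  travel:
    - [0, 0, 0]
    - [0, 0, 0]
    - [0, 0, 0]
    - [0, 0, 0]
    - [0, 0, 0]
  yaw: [0, 0, 0, 0, 0]

```text
time_s: 7.12
position: [0.4917, -0.0558, 0.0705]
tool_rot: [[0.995, -0.096, 0.0], [-0.096, -0.995, -0.0], [0.0, 0.0, -1.0]]
ft_force: [-0.3, 0.1, -1.8]
grip_width: 0.0574
gripper_force: 45.1
```

```bash
python3 snap.py w4;python3 -c "
from h import *
s=env.observe();print(s['position'],s['qvel'])"
```

```text
7.12 [ 0.4917 -0.0558  0.0705] yaw -5.51 w 0.0574 F [-0.3  0.1 -1.8]
[ 0.49170033 -0.05582186  0.07042954] [-0.05854541  0.10928106  0.08480991  0.04244892  0.05216961  0.07693292]
```

View pics/w4.png

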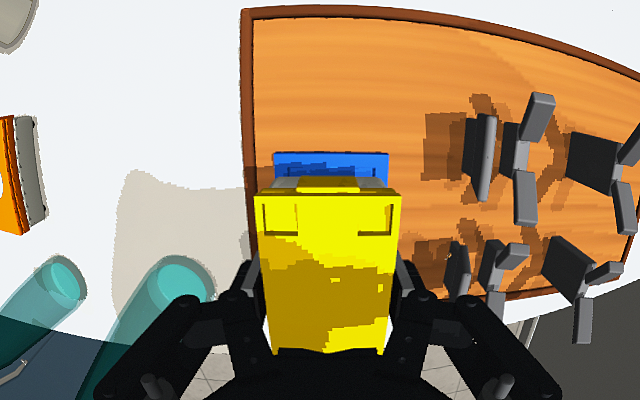

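```bash
python3 - <<'E'
from h import *
import json
s=json.load(open('pics/w4.json'));im=cv2.imread('pics/w4.png')[:,:,::-1].copy()
R=np.array(s['tool_rot']);p=np.array(s['position'])
c=cnts(im,'blue',300)[0][:,0];top=c[c[:,1]<160]
print(top[top[:,0].argmin()],top[top[:,0].argmax()],top[:,1].min())
P=np.array([cast('wrist',q,.018,s) for q in top]);T=(P-p)@R*1000
print('tool y min/max',T[:,1].min(),T[:,1].max())
f=[t for t,q in zip(T,top) if 285<q[0]<375];print('front edge x',max(t[0] for t in f),min(t[0] for t in f))
for x in (280,300,345,380):
    col=[q[1] for q in top if q[0]==x];t=(cast('wrist',(x,min(col)),.018,s)-p)@R*1000;print(x,min(col),t.round(1))
E
python3 held.py w4 .011 255,196 400,196
```

```text
[274 153] [388 155] 153
tool y min/max -31.707663250054566 35.629450539181676
front edge x 51.292317674637985 51.06945399962443
280 153 [ 51.3 -28.   52.5]
300 153 [ 51.1 -16.2  52.5]
345 153 [51.1 10.1 52.5]
380 153 [51.4 30.8 52.5]
(255.0, 196.0) tool frame mm [ 45.5 -29.  -11. ]
(400.0, 196.0) tool frame mm [ 45.5  28.5 -11. ]
```

Request:
jog_arm:
  hand: [0.04, 0.04, 0.04, 0.04, 0.04]
  travel:
    - [0.0006, -0.0025, 0]
    - [0, 0, -0.006]
    - [0, 0, -0.006]
    - [0, 0, 0]
    - [0, 0, 0]
  yaw: [-0.005, 0, 0, 0, 0]

```text
time_s: 7.8
position: [0.4923, -0.0583, 0.0583]
tool_rot: [[0.995, -0.101, -0.0], [-0.101, -0.995, 0.0], [-0.0, -0.0, -1.0]]
ft_force: [-0.2, 0.8, -3.0]
grip_width: 0.0571
gripper_force: 45.1
```

Request:
jog_arm:
  hand: [0.04, 0.04, 0.04, 0.04, 0.04]
  travel:
    - [0, 0, -0.003]
    - [0, 0, -0.003]
    - [0, 0, -0.003]
    - [0, 0, 0]
    - [0, 0, 0]
  yaw: [0, 0, 0, 0, 0]

```text
time_s: 8.43
position: [0.4923, -0.0583, 0.0493]
tool_rot: [[0.995, -0.101, 0.0], [-0.101, -0.995, -0.0], [0.0, 0.0, -1.0]]
ft_force: [-0.6, -0.2, -2.5]
grip_width: 0.0576
gripper_force: 45.1
```

Request:
jog_arm:
  hand: [0.04, 0.04, 0.04, 0.04, 0.04]
  travel:
    - [0, 0, -0.001]
    - [0, 0, -0.001]
    - [0, 0, -0.001]
    - [0, 0, 0]
    - [0, 0, 0]
  yaw: [0, 0, 0, 0, 0]

```text
time_s: 9.05
position: [0.4923, -0.0583, 0.0463]
tool_rot: [[0.995, -0.101, 0.0], [-0.101, -0.995, -0.0], [0.0, 0.0, -1.0]]
ft_force: [-0.8, -0.7, -2.9]
grip_width: 0.0573
gripper_force: 45.1
```

Request:
jog_arm:
  hand: [0.04, 0.04, 0.04, 0.04, 0.04]
  travel:
    - [0, 0, -0.001]
    - [0, 0, -0.001]
    - [0, 0, 0]
    - [0, 0, 0]
    - [0, 0, 0]
  yaw: [0, 0, 0, 0, 0]

```text
time_s: 9.68
position: [0.4924, -0.0584, 0.0452]
tool_rot: [[0.995, -0.101, 0.001], [-0.101, -0.995, -0.0], [0.001, 0.0, -1.0]]
ft_force: [-3.0, 0.5, 8.6]
grip_width: 0.0575
gripper_force: 46.7
```

Request:
jog_arm:
  hand: [0.085, 0.085, 0.085, 0.085, 0.085]
  travel:
    - [0, 0, 0.0005]
    - [0, 0, 0]
    - [0, 0, 0]
    - [0, 0, 0.01]
    - [0, 0, 0.03]
  yaw: [0, 0, 0, 0, 0]

```text
time_s: 10.3
position: [0.4918, -0.0581, 0.0849]
tool_rot: [[0.995, -0.101, -0.002], [-0.101, -0.995, 0.001], [-0.003, -0.001, -1.0]]
ft_force: [-0.1, 0.3, -0.1]
grip_width: 0.0852
gripper_force: 0.0
```

Request:
jog_arm:
  hand: [0.085, 0.085, 0.085, 0.085, 0.085]
  travel:
    - [0, 0, 0.06]
    - [0, 0, 0.06]
    - [0, 0, 0.04]
    - [0, 0, 0]
    - [0, 0, 0]
  yaw: [0, 0, 0, 0, 0]

```text
time_s: 10.92
position: [0.4918, -0.0581, 0.2443]
tool_rot: [[0.995, -0.101, -0.001], [-0.101, -0.995, 0.0], [-0.001, -0.0, -1.0]]
ft_force: [-0.3, 0.1, 0.0]
grip_width: 0.0848
gripper_force: 0.0
```

```bash
python3 snap.py w5 blue; python3 - <<'E'
from h import *
import json
s=json.load(open('pics/w5.json'));im=cv2.imread('pics/w5.png')[:,:,::-1].copy()
for z in (.058,.063): print(hull('wrist',im,'yellow',(220,100,250,200),z,s))
E
```

```text
10.93 [ 0.4918 -0.0581  0.2443] yaw -5.8 w 0.0848 F [-0.3  0.1  0. ]
[490.2, -58.2, 102.4, 58.1, -5.8]
[491.6, -58.3, 100.7, 57.1, -5.8]
```

View pics/w5.png

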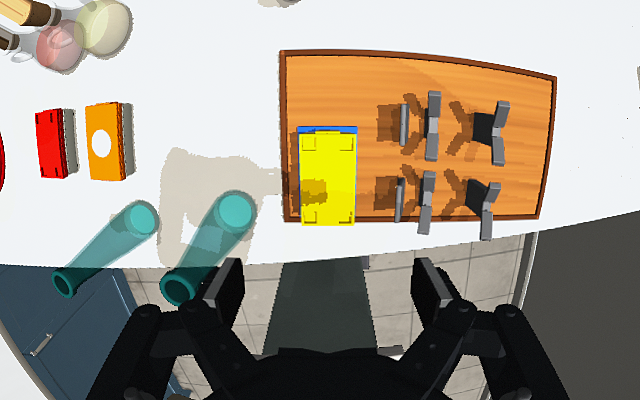

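```bash
python3 - <<'E'
from h import *
import json
for p in [(230,190),(256,188)]:print('top',cast('top',p,.04))
for p in [(201,236),(229,225)]:print('scene',cast('scene',p,.04))
s=json.load(open('pics/w5.json'))
for p in [(60,47),(103,28)]:print('w',cast('wrist',p,.04,s))
for p in [(194,207),(224,196)]:print('scene cork',cast('scene',p,.16))
E
```

```text
top [0.72351206 0.30229576 0.04      ]
top [0.72047792 0.21461315 0.04      ]
scene [0.71601198 0.30806619 0.04      ]
scene [0.71511639 0.22178168 0.04      ]
w [0.7208983 0.2891404 0.04     ]
w [0.71746862 0.20216649 0.04      ]
scene cork [0.72265864 0.3043314  0.16      ]
scene cork [0.7211979 0.2179149 0.16     ]
```

Request:
jog_arm:
  hand: [0.085, 0.085, 0.085, 0.085, 0.085]
  travel:
    - [0, 0.05, 0.01]
    - [0, 0.05, 0]
    - [0.01, 0.05, 0]
    - [0.01, 0.05, 0]
    - [0.01, 0.05, 0]
  yaw: [-0.034, -0.034, 0, 0, 0]

```text
time_s: 11.6
position: [0.5221, 0.1934, 0.2534]
tool_rot: [[0.986, -0.168, -0.003], [-0.168, -0.986, -0.0], [-0.003, 0.001, -1.0]]
ft_force: [0.7, -0.7, 0.4]
grip_width: 0.0849
gripper_force: 0.0
```

Request:
jog_arm:
  hand: [0.085, 0.085, 0.085, 0.085, 0.085]
  travel:
    - [0.02, 0.05, 0]
    - [0.02, 0.05, 0]
    - [0.017, 0.05, 0]
    - [0, 0, -0.05]
    - [0, 0, 0]
  yaw: [0, 0, 0, 0, 0]

```text
time_s: 12.22
position: [0.5775, 0.3413, 0.1995]
tool_rot: [[0.986, -0.168, -0.01], [-0.168, -0.986, -0.004], [-0.01, 0.006, -1.0]]
ft_force: [-0.3, 0.4, -0.0]
grip_width: 0.085
gripper_force: 0.0
```

```bash
python3 snap.py w6 red orange
```

```text
12.22 [0.5775 0.3413 0.1995] yaw -9.67 w 0.085 F [-0.3  0.4 -0. ]
red (291, 118, 64, 105) [591.2, 343.0, 100.8, 57.5, -9.8]
red (77, 136, 40, 85) [637.3, 595.5, 105.1, 38.4, 5.6]
orange (412, 121, 62, 101) [571.6, 225.8, 101.3, 57.2, -9.9]
orange (589, 102, 51, 66) [585.0, -44.3, 120.7, 82.1, 83.9]
```

Request:
jog_arm:
  hand: [0.085, 0.085, 0.085, 0.085, 0.085]
  travel:
    - [0.003, 0.003, -0.02]
    - [0, 0, -0.06]
    - [0, 0, -0.055]
    - [0, 0, -0.033]
    - [0, 0, 0]
  yaw: [0, 0, 0, 0, 0]

```text
time_s: 12.9
position: [0.5822, 0.3439, 0.0364]
tool_rot: [[0.986, -0.169, -0.003], [-0.169, -0.986, -0.001], [-0.002, 0.001, -1.0]]
ft_force: [0.4, -0.1, 0.0]
grip_width: 0.0845
gripper_force: 0.0
```

Request:
jog_arm:
  hand: [0.085, 0.04, 0.04, 0.04, 0.04]
  travel:
    - [0, 0, 0]
    - [0, 0, 0]
    - [0, 0, 0]
    - [0, 0, 0]
    - [0, 0, 0]
  yaw: [0, 0, 0, 0, 0]

```text
time_s: 13.52
position: [0.5831, 0.345, 0.0388]
tool_rot: [[0.986, -0.168, 0.003], [-0.168, -0.986, 0.001], [0.003, -0.002, -1.0]]
ft_force: [-0.4, -1.0, 5.8]
grip_width: 0.0571
gripper_force: 41.9
```

Request:
jog_arm:
  hand: [0.04, 0.04, 0.04, 0.04, 0.04]
  travel:
    - [0, 0, 0.01]
    - [0, 0, 0.03]
    - [0, 0, 0.06]
    - [0, 0, 0.06]
    - [0, 0, 0.06]
  yaw: [0, 0, 0, 0, 0]

```text
time_s: 14.15
position: [0.5817, 0.3445, 0.2595]
tool_rot: [[0.986, -0.168, 0.0], [-0.168, -0.986, 0.0], [0.0, -0.0, -1.0]]
ft_force: [0.5, 0.6, -1.6]
grip_width: 0.0571
gripper_force: 43.5
```

Request:
jog_arm:
  hand: [0.04, 0.04, 0.04, 0.04, 0.04]
  travel:
    - [-0.02, -0.05, 0.01]
    - [-0.02, -0.05, 0.01]
    - [-0.02, -0.05, 0]
    - [-0.02, -0.05, 0]
    - [-0.02, -0.05, 0]
  yaw: [0.034, 0.034, 0, 0, 0]

```text
time_s: 14.78
position: [0.481, 0.0933, 0.2775]
tool_rot: [[0.995, -0.101, 0.001], [-0.101, -0.995, -0.0], [0.001, 0.0, -1.0]]
ft_force: [-0.1, -1.2, -1.5]
grip_width: 0.057
gripper_force: 43.7
```

Request:
jog_arm:
  hand: [0.04, 0.04, 0.04, 0.04, 0.04]
  travel:
    - [0, -0.05, 0]
    - [0, -0.05, 0]
    - [0, -0.05, 0]
    - [0, -0.003, -0.02]
    - [0, 0, -0.06]
  yaw: [0, 0, 0, 0, 0]

```text
time_s: 15.4
position: [0.4835, -0.0596, 0.1985]
tool_rot: [[0.995, -0.103, 0.007], [-0.103, -0.995, -0.003], [0.007, 0.002, -1.0]]
ft_force: [0.6, 0.5, -2.7]
grip_width: 0.0575
gripper_force: 43.9
```

Request:
jog_arm:
  hand: [0.04, 0.04, 0.04, 0.04, 0.04]
  travel:
    - [0, 0, -0.06]
    - [0, 0, -0.01]
    - [0, 0, 0]
    - [0, 0, 0]
    - [0, 0, 0]
  yaw: [0, 0, 0, 0, 0]

```text
time_s: 16.02
position: [0.4829, -0.0585, 0.1284]
tool_rot: [[0.995, -0.101, 0.003], [-0.101, -0.995, -0.001], [0.003, 0.001, -1.0]]
ft_force: [-0.6, 0.1, -1.6]
grip_width: 0.0572
gripper_force: 44.7
```

```bash
python3 snap.py w7 red yellow
```

```text
16.02 [ 0.4829 -0.0585  0.1284] yaw -5.79 w 0.0572 F [-0.6  0.1 -1.6]
red (256, 158, 144, 193) [435.7, -53.8, 179.9, 101.5, -6.0]
yellow (280, 136, 92, 18) [534.5, -62.4, 62.2, 11.7, 84.2]
```

View pics/w7.png

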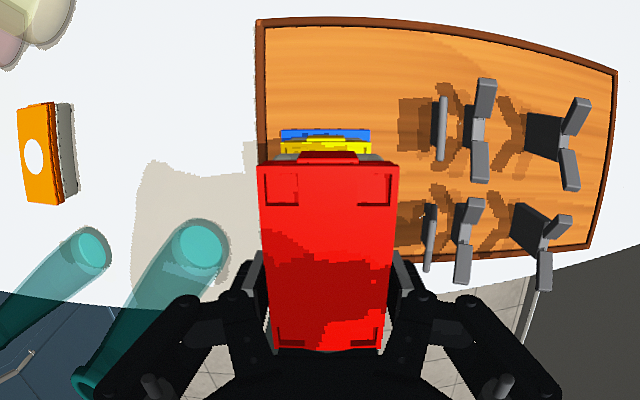

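```bash
python3 - <<'E'
from h import *
import json
s=json.load(open('pics/w7.json'));im=cv2.imread('pics/w7.png')[:,:,::-1].copy();R=np.array(s['tool_rot']);p=np.array(s['position'])
f=lambda u,z:((cast('wrist',u,z,s)-p)@R*1000).round(1)
for x in (290,360): print(x,[(y,im[y,x].tolist()) for y in range(126,156,1)])
print([(y,im[y,275].tolist()) for y in range(158,172)])
print('row170',[ (x,im[172,x].tolist()) for x in list(range(254,264))+list(range(392,402))])
print('row145',[(x,im[147,x].tolist()) for x in list(range(276,286))+list(range(366,375))])
E
```

```text
290 [(126, [234, 151, 66]), (127, [237, 148, 61]), (128, [220, 134, 55]), (129, [147, 98, 122]), (130, [4, 84, 216]), (131, [38, 132, 253]), (132, [39, 127, 245]), (133, [36, 125, 243]), (134, [38, 125, 243]), (135, [38, 125, 245]), (136, [38, 129, 250]), (137, [33, 122, 255]), (138, [16, 67, 169]), (139, [74, 89, 119]), (140, [121, 98, 42]), (141, [113, 85, 0]), (142, [165, 131, 0]), (143, [231, 190, 0]), (144, [223, 185, 0]), (145, [221, 181, 0]), (146, [220, 182, 0]), (147, [222, 183, 0]), (148, [222, 182, 0]), (149, [221, 183, 0]), (150, [220, 182, 0]), (151, [223, 184, 0]), (152, [233, 189, 0]), (153, [179, 148, 62]), (154, [84, 89, 97]), (155, [98, 99, 93])]
360 [(126, [235, 153, 67]), (127, [245, 158, 64]), (128, [179, 102, 37]), (129, [63, 61, 128]), (130, [18, 99, 229]), (131, [50, 143, 255]), (132, [47, 135, 247]), (133, [46, 136, 246]), (134, [48, 136, 246]), (135, [45, 134, 246]), (136, [41, 136, 249]), (137, [49, 134, 251]), (138, [79, 128, 211]), (139, [124, 121, 115]), (140, [105, 82, 33]), (141, [122, 84, 0]), (142, [215, 213, 0]), (143, [251, 255, 0]), (144, [244, 24
[... 743 characters left out ...]
), (262, [245, 36, 26]), (263, [247, 34, 26]), (392, [246, 50, 38]), (393, [244, 48, 38]), (394, [244, 51, 40]), (395, [244, 48, 38]), (396, [244, 48, 40]), (397, [244, 45, 38]), (398, [245, 37, 37]), (399, [240, 94, 48]), (400, [231, 159, 69]), (401, [232, 149, 67])]
row145 [(276, [162, 95, 44]), (277, [161, 95, 43]), (278, [161, 94, 43]), (279, [158, 91, 45]), (280, [184, 125, 31]), (281, [216, 173, 0]), (282, [224, 185, 0]), (283, [223, 182, 0]), (284, [219, 179, 0]), (285, [189, 151, 0]), (366, [196, 200, 0]), (367, [247, 251, 0]), (368, [243, 246, 0]), (369, [242, 249, 0]), (370, [240, 239, 28]), (371, [236, 171, 66]), (372, [234, 147, 72]), (373, [235, 154, 72]), (374, [234, 153, 67])]
```

```bash
python3 - <<'E'
from h import *
import json
s=json.load(open('pics/w7.json'));R=np.array(s['tool_rot']);p=np.array(s['position'])
f=lambda u,z:((cast('wrist',u,z,s)-p)@R*1000).round(1)
print('yel',f((325,142),.058),f((280.3,147),.058),f((370.7,147),.058))
for dz in (.006,.004): print('red',f((275,165.5),p[2]+dz),f((256.2,172),p[2]+dz),f((399,172),p[2]+dz))
E
```

```text
yel [55.  -1.7 70.5] [ 52.  -30.4  70.5] [52.  27.7 70.5]
red [ 56.6 -21.2  -5.9] [ 54.  -29.1  -5.9] [54.  28.7 -5.8]
red [ 56.2 -21.6  -3.9] [ 53.5 -29.6  -3.9] [53.6 29.2 -3.8]
```

Request:
jog_arm:
  hand: [0.04, 0.04, 0.04, 0.04, 0.04]
  travel:
    - [-0.0015, 0.0013, 0]
    - [0, 0, -0.01]
    - [0, 0, -0.01]
    - [0, 0, -0.008]
    - [0, 0, 0]
  yaw: [0, 0, 0, 0, 0]

```text
time_s: 16.7
position: [0.4805, -0.0569, 0.098]
tool_rot: [[0.995, -0.101, -0.002], [-0.101, -0.995, 0.001], [-0.002, -0.0, -1.0]]
ft_force: [-0.2, -0.1, -1.3]
grip_width: 0.0573
gripper_force: 44.7
```

Request:
jog_arm:
  hand: [0.04, 0.04, 0.04, 0.04, 0.04]
  travel:
    - [0, 0, -0.003]
    - [0, 0, -0.002]
    - [0, 0, -0.002]
    - [0, 0, -0.001]
    - [0, 0, 0]
  yaw: [0, 0, 0, 0, 0]

```text
time_s: 17.32
position: [0.4809, -0.057, 0.0914]
tool_rot: [[0.995, -0.101, 0.001], [-0.101, -0.995, -0.0], [0.001, 0.0, -1.0]]
ft_force: [-1.9, 1.4, 5.0]
grip_width: 0.0571
gripper_force: 45.7
```

Request:
jog_arm:
  hand: [0.085, 0.085, 0.085, 0.085, 0.085]
  travel:
    - [0, 0, 0.0005]
    - [0, 0, 0]
    - [0, 0, 0]
    - [0, 0, 0.01]
    - [0, 0, 0.03]
  yaw: [0, 0, 0, 0, 0]

```text
time_s: 17.95
position: [0.4803, -0.0568, 0.1314]
tool_rot: [[0.995, -0.101, -0.002], [-0.101, -0.995, 0.001], [-0.003, -0.001, -1.0]]
ft_force: [0.6, -0.0, 0.2]
grip_width: 0.0849
gripper_force: 0.0
```

Request:
jog_arm:
  hand: [0.085, 0.085, 0.085, 0.085, 0.085]
  travel:
    - [0, 0, 0.06]
    - [0, 0, 0.05]
    - [0, 0, 0]
    - [0.0, 0.0, 0]
    - [0.0, 0.0, 0]
  yaw: [0, 0, 0, 0, 0]

```text
time_s: 18.58
position: [0.4803, -0.0568, 0.2401]
tool_rot: [[0.995, -0.101, -0.003], [-0.101, -0.995, 0.001], [-0.003, -0.001, -1.0]]
ft_force: [0.8, 0.1, -1.0]
grip_width: 0.085
gripper_force: 0.0
```

```bash
python3 snap.py w8; python3 - <<'E'
from h import *
import json
s=json.load(open('pics/w8.json'));im=cv2.imread('pics/w8.png')[:,:,::-1].copy()
for z in (.098,.103): print('red',hull('wrist',im,'red',(200,100,250,220),z,s))
try: print('orange',hull('wrist',im,'orange',(0,50,200,200),.045,s))
except Exception as e: print(e)
E
```

```text
18.57 [ 0.4803 -0.0568  0.2401] yaw -5.8 w 0.085 F [ 0.8  0.1 -1. ]
red [488.8, -57.7, 101.6, 58.6, -5.6]
red [490.2, -57.9, 99.7, 57.5, -5.6]
orange [569.8, 221.3, 100.8, 62.1, -10.0]
```

Request:
jog_arm:
  hand: [0.085, 0.085, 0.085, 0.085, 0.085]
  travel:
    - [0.015, 0.055, 0]
    - [0.02, 0.055, 0]
    - [0.02, 0.055, 0]
    - [0.015, 0.055, 0]
    - [0.015, 0.055, 0]
  yaw: [-0.036, -0.036, 0, 0, 0]

```text
time_s: 19.25
position: [0.5659, 0.2199, 0.2402]
tool_rot: [[0.985, -0.172, -0.002], [-0.172, -0.985, -0.0], [-0.002, 0.001, -1.0]]
ft_force: [1.0, 0.2, -0.5]
grip_width: 0.0852
gripper_force: 0.0
```

Request:
jog_arm:
  hand: [0.085, 0.085, 0.085, 0.085, 0.085]
  travel:
    - [0, 0.0085, -0.04]
    - [0, 0, 0]
    - [0, 0, 0]
    - [0, 0, 0]
    - [0, 0, 0]
  yaw: [0, 0, 0, 0, 0]

```text
time_s: 19.88
position: [0.5661, 0.226, 0.2024]
tool_rot: [[0.985, -0.173, 0.002], [-0.173, -0.985, 0.0], [0.002, -0.001, -1.0]]
ft_force: [0.2, 0.6, 0.4]
grip_width: 0.0851
gripper_force: 0.0
```

```bash
python3 snap.py w9 orange
```

```text
19.88 [0.5661 0.226  0.2024] yaw -9.97 w 0.0851 F [0.2 0.6 0.4]
orange (528, 95, 112, 76) [577.2, -108.2, 225.0, 84.4, 84.1]
orange (296, 128, 63, 103) [571.4, 225.4, 101.1, 57.0, -10.0]
orange (601, 168, 39, 35) [506.7, -186.2, 124.1, 44.8, 72.6]
```

Request:
jog_arm:
  hand: [0.085, 0.085, 0.085, 0.085, 0.085]
  travel:
    - [0, 0, -0.05]
    - [0, 0, -0.06]
    - [0, 0, -0.04]
    - [0, 0, -0.018]
    - [0, 0, 0]
  yaw: [0, 0, 0, 0, 0]

```text
time_s: 20.55
position: [0.5654, 0.2262, 0.0325]
tool_rot: [[0.985, -0.173, -0.002], [-0.173, -0.985, -0.0], [-0.002, 0.001, -1.0]]
ft_force: [-0.1, -0.6, 0.5]
grip_width: 0.085
gripper_force: 0.0
```

Request:
jog_arm:
  hand: [0.085, 0.04, 0.04, 0.04, 0.04]
  travel:
    - [0, 0, 0]
    - [0, 0, 0]
    - [0, 0, 0]
    - [0, 0, 0]
    - [0, 0, 0]
  yaw: [0, 0, 0, 0, 0]

```text
time_s: 21.18
position: [0.5664, 0.2268, 0.0344]
tool_rot: [[0.985, -0.172, 0.002], [-0.172, -0.985, 0.001], [0.002, -0.001, -1.0]]
ft_force: [0.3, 0.6, 6.6]
grip_width: 0.0575
gripper_force: 42.5
```

Request:
jog_arm:
  hand: [0.04, 0.04, 0.04, 0.04, 0.04]
  travel:
    - [0, 0, 0.01]
    - [0, 0, 0.04]
    - [0, 0, 0.06]
    - [0, 0, 0.06]
    - [0, 0, 0.06]
  yaw: [0, 0, 0, 0, 0]

```text
time_s: 21.8
position: [0.5651, 0.2263, 0.2655]
tool_rot: [[0.985, -0.172, -0.001], [-0.172, -0.985, -0.0], [-0.001, 0.0, -1.0]]
ft_force: [1.2, -0.2, -2.5]
grip_width: 0.0575
gripper_force: 43.8
```

Request:
jog_arm:
  hand: [0.04, 0.04, 0.04, 0.04, 0.04]
  travel:
    - [-0.015, -0.055, 0.015]
    - [-0.02, -0.055, 0]
    - [-0.02, -0.055, 0]
    - [-0.015, -0.055, 0]
    - [-0.011, -0.055, 0]
  yaw: [0.036, 0.036, 0, 0, 0]

```text
time_s: 22.42
position: [0.4835, -0.0499, 0.2787]
tool_rot: [[0.995, -0.101, -0.0], [-0.101, -0.995, -0.0], [-0.0, 0.0, -1.0]]
ft_force: [1.6, -0.5, -0.8]
grip_width: 0.0574
gripper_force: 44.0
```

Request:
jog_arm:
  hand: [0.04, 0.04, 0.04, 0.04, 0.04]
  travel:
    - [0, -0.0086, -0.03]
    - [0, 0, -0.05]
    - [0, 0, -0.035]
    - [0, 0, 0]
    - [0, 0, 0]
  yaw: [0, 0, 0, 0, 0]

```text
time_s: 23.05
position: [0.4854, -0.0573, 0.1649]
tool_rot: [[0.995, -0.101, 0.002], [-0.101, -0.995, -0.001], [0.002, 0.001, -1.0]]
ft_force: [0.1, 0.6, -1.6]
grip_width: 0.0573
gripper_force: 44.1
```

```bash
python3 snap.py w10; python3 - <<'E'
from h import *
import json
s=json.load(open('pics/w10.json'));im=cv2.imread('pics/w10.png')[:,:,::-1].copy();R=np.array(s['tool_rot']);p=np.array(s['position'])
m=im.copy();cv2.imwrite('pics/w10c.png',cv2.resize(m[100:260,240:415][:,:,::-1],None,fx=3.4,fy=3.4,interpolation=cv2.INTER_NEAREST))
for x in (290,360):print(x,[(y,im[y,x].tolist()) for y in range(136,180)])
E
```

```text
23.05 [ 0.4854 -0.0573  0.1649] yaw -5.79 w 0.0573 F [ 0.1  0.6 -1.6]
290 [(136, [2, 63, 176]), (137, [26, 78, 180]), (138, [105, 133, 91]), (139, [255, 255, 0]), (140, [255, 255, 0]), (141, [255, 255, 0]), (142, [251, 255, 0]), (143, [236, 192, 0]), (144, [237, 200, 0]), (145, [114, 83, 47]), (146, [110, 23, 23]), (147, [131, 9, 7]), (148, [178, 21, 15]), (149, [221, 23, 18]), (150, [215, 25, 18]), (151, [214, 25, 19]), (152, [214, 25, 15]), (153, [212, 23, 15]), (154, [214, 24, 20]), (155, [214, 24, 16]), (156, [215, 27, 20]), (157, [219, 24, 17]), (158, [187, 19, 12]), (159, [171, 10, 6]), (160, [161, 47, 42]), (161, [87, 105, 98]), (162, [95, 101, 91]), (163, [102, 103, 94]), (164, [104, 105, 96]), (165, [108, 108, 97]), (166, [109, 109, 101]), (167, [112, 113, 106]), (168, [114, 124, 116]), (169, [106, 72, 59]), (170, [115, 38, 0]), (171, [142, 55, 0]), (172, [180, 70, 0]), (173, [253, 118, 0]), (174, [185, 73, 0]), (175, [180, 72, 0]), (176, [232, 99, 0]), (177, [247, 120, 0]), (178, [244, 135, 0]), (179, [243, 149, 0])]
360 [(136, [56, 115, 250]), (137, [114, 97, 39]), (138, [
[... 215 characters left out ...]
8, [205, 34, 28]), (149, [255, 59, 46]), (150, [246, 52, 44]), (151, [243, 52, 42]), (152, [243, 50, 41]), (153, [243, 42, 32]), (154, [243, 45, 35]), (155, [243, 54, 43]), (156, [243, 52, 43]), (157, [244, 45, 33]), (158, [244, 42, 33]), (159, [249, 37, 29]), (160, [246, 58, 47]), (161, [128, 91, 83]), (162, [95, 106, 97]), (163, [104, 106, 98]), (164, [103, 103, 95]), (165, [101, 104, 95]), (166, [105, 108, 99]), (167, [117, 125, 117]), (168, [110, 127, 128]), (169, [92, 66, 66]), (170, [83, 22, 0]), (171, [100, 32, 0]), (172, [152, 56, 0]), (173, [224, 92, 0]), (174, [163, 64, 0]), (175, [185, 72, 0]), (176, [234, 105, 0]), (177, [247, 134, 0]), (178, [244, 150, 0]), (179, [243, 157, 0])]
```

View pics/w10c.png

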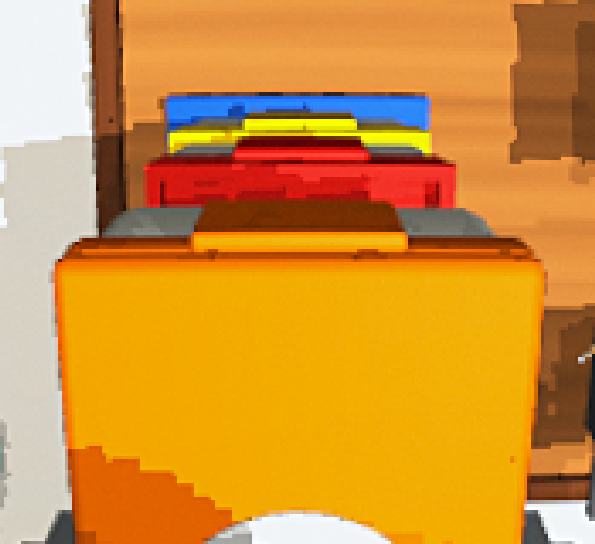

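```bash
python3 - <<'E'
from h import *
import json
s=json.load(open('pics/w10.json'));im=cv2.imread('pics/w10.png')[:,:,::-1].astype(int);R=np.array(s['tool_rot']);p=np.array(s['position'])
f=lambda u,z:((cast('wrist',u,z,s)-p)@R*1000).round(1)
r=[x for x in range(270,390) if im[154,x,0]>170 and im[154,x,1]<75];o=[x for x in range(245,410) if im[184,x,0]>200 and im[184,x,2]<40]
print(r[0],r[-1],o[0],o[-1])
print('red',f((325,147.8),.098),f((r[0]-.3,154),.098),f((r[-1]+.3,154),.098))
dz=.0106
print('or',f((325,175.8),p[2]+dz),f((o[0]-.3,184),p[2]+dz),f((o[-1]+.3,184),p[2]+dz))
E
```

```text
282 373 256 399
red [51.8 -1.7 67. ] [ 48.1 -29.1  66.9] [48.1 29.  67. ]
or [ 53.5  -1.2 -10.5] [ 50.3 -28.5 -10.5] [ 50.3  28.  -10.5]
```

Request:
jog_arm:
  hand: [0.04, 0.04, 0.04, 0.04, 0.04]
  travel:
    - [-0.0012, -0.0001, 0]
    - [0, 0, -0.01]
    - [0, 0, -0.01]
    - [0, 0, -0.01]
    - [0, 0, 0]
  yaw: [0, 0, 0, 0, 0]

```text
time_s: 23.72
position: [0.4832, -0.0571, 0.1323]
tool_rot: [[0.995, -0.101, -0.002], [-0.101, -0.995, 0.001], [-0.002, -0.001, -1.0]]
ft_force: [-0.7, -0.0, -2.1]
grip_width: 0.0573
gripper_force: 44.2
```

Request:
jog_arm:
  hand: [0.04, 0.04, 0.04, 0.04, 0.04]
  travel:
    - [0, 0, -0.003]
    - [0, 0, -0.002]
    - [0, 0, -0.0015]
    - [0, 0, -0.001]
    - [0, 0, 0]
  yaw: [0, 0, 0, 0, 0]

```text
time_s: 24.35
position: [0.4838, -0.0573, 0.1266]
tool_rot: [[0.995, -0.101, 0.001], [-0.101, -0.995, -0.0], [0.001, 0.0, -1.0]]
ft_force: [-2.1, 1.4, 5.7]
grip_width: 0.057
gripper_force: 45.4
```

Request:
jog_arm:
  hand: [0.085, 0.085, 0.085, 0.085, 0.085]
  travel:
    - [0, 0, 0.0005]
    - [0, 0, 0]
    - [0, 0, 0.01]
    - [0, 0, 0.03]
    - [0, 0, 0.05]
  yaw: [0, 0, 0, 0, 0]

```text
time_s: 24.98
position: [0.483, -0.057, 0.217]
tool_rot: [[0.995, -0.101, -0.003], [-0.101, -0.995, 0.001], [-0.003, -0.001, -1.0]]
ft_force: [0.0, 0.1, -0.4]
grip_width: 0.0851
gripper_force: 0.0
```

Request:
jog_arm:
  hand: [0.085, 0.085, 0.085, 0.085, 0.085]
  travel:
    - [0, 0, 0.05]
    - [-0.008, 0.05, 0]
    - [-0.008, 0.05, 0]
    - [-0.008, 0.05, 0]
    - [-0.008, 0.05, 0]
  yaw: [0.1745, 0.1745, 0.1745, 0.1745, 0.1745]

```text
time_s: 25.6
position: [0.4511, 0.1443, 0.2671]
tool_rot: [[0.713, 0.701, 0.001], [0.701, -0.713, 0.0], [0.001, 0.001, -1.0]]
ft_force: [-0.1, 0.0, 0.2]
grip_width: 0.0851
gripper_force: 0.0
```

Request:
jog_arm:
  hand: [0.085, 0.085, 0.085, 0.085, 0.085]
  travel:
    - [0, 0.05, 0]
    - [0, 0.025, 0]
    - [0, 0, 0]
    - [0, 0, 0]
    - [0, 0, 0]
  yaw: [0.1745, 0.1745, 0.1745, 0.1745, 0]

```text
time_s: 26.22
position: [0.4515, 0.2179, 0.2668]
tool_rot: [[0.103, 0.995, 0.001], [0.995, -0.103, 0.0], [0.0, 0.001, -1.0]]
ft_force: [0.2, -0.4, -0.8]
grip_width: 0.085
gripper_force: 0.0
```

```bash
python3 snap.py w11 orange
```

```text
26.23 [0.4515 0.2179 0.2668] yaw 84.11 w 0.085 F [ 0.2 -0.4 -0.8]
orange (400, 305, 23, 41) [554.3, -30.3, 88.1, 30.8, -73.2]
```

View pics/w11.png

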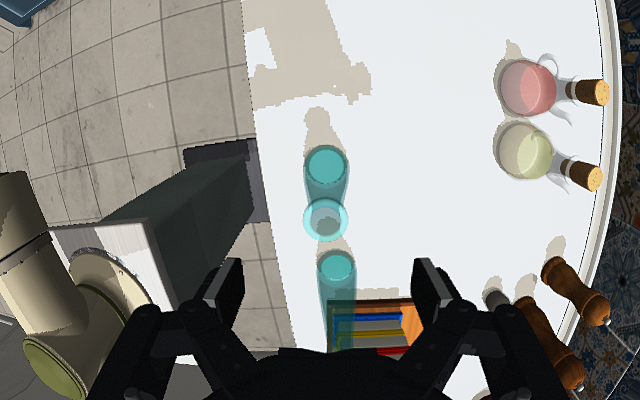

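```bash
python3 - <<'E'
from h import *
import json
s=json.load(open('pics/w11.json'))
print(cast('wrist',(326,220),.188,s),cast('wrist',(326,167),.03,s),cast('wrist',(326,163),.0,s),cast('wrist',(337,266),.03,s))
E
```

```text
[0.45048429 0.21628693 0.188     ] [0.45043512 0.21890904 0.03      ] [0.45021453 0.21738384 0.        ] [0.45116461 0.08144456 0.03      ]
```

Request:
jog_arm:
  hand: [0.085, 0.085, 0.085, 0.085, 0.085]
  travel:
    - [-0.001, -0.001, -0.04]
    - [0, 0, -0.04]
    - [0, 0, -0.03]
    - [0, 0, -0.014]
    - [0, 0, 0]
  yaw: [0, 0, 0, 0, 0]

```text
time_s: 26.9
position: [0.4507, 0.2167, 0.1423]
tool_rot: [[0.103, 0.995, -0.001], [0.995, -0.103, -0.0], [-0.0, -0.001, -1.0]]
ft_force: [0.3, 0.1, -0.6]
grip_width: 0.0848
gripper_force: 0.0
```

Request:
jog_arm:
  hand: [0.03, 0.03, 0.03, 0.03, 0.03]
  travel:
    - [0, 0, 0]
    - [0, 0, 0]
    - [0, 0, 0]
    - [0, 0, 0]
    - [0, 0, 0]
  yaw: [0, 0, 0, 0, 0]
  grip_force: 40

```text
time_s: 27.52
position: [0.4509, 0.217, 0.1434]
tool_rot: [[0.101, 0.995, 0.002], [0.995, -0.101, 0.001], [0.001, 0.002, -1.0]]
ft_force: [-1.1, 0.7, 5.5]
grip_width: 0.0398
gripper_force: 40.1
```

Request:
jog_arm:
  hand: [0.03, 0.03, 0.03, 0.03, 0.03]
  travel:
    - [0, 0, 0.01]
    - [0, 0, 0.01]
    - [0, 0, 0.01]
    - [0, 0, 0]
    - [0, 0, 0]
  yaw: [0, 0, 0, 0, 0]

```text
time_s: 28.15
position: [0.4504, 0.2168, 0.1721]
tool_rot: [[0.101, 0.995, -0.0], [0.995, -0.101, -0.0], [-0.0, -0.0, -1.0]]
ft_force: [-0.1, -0.4, -2.4]
grip_width: 0.0396
gripper_force: 40.9
```

Request:
jog_arm:
  hand: [0.03, 0.03, 0.03, 0.03, 0.03]
  travel:
    - [0.01, 0.04, 0]
    - [0.02, 0.04, 0]
    - [0.02, 0.04, 0]
    - [0, 0.043, 0]
    - [0, 0, 0]
  yaw: [0, 0, 0, 0, 0]

```text
time_s: 28.78
position: [0.4999, 0.3821, 0.171]
tool_rot: [[0.098, 0.995, -0.001], [0.995, -0.098, -0.0], [-0.0, -0.001, -1.0]]
ft_force: [0.0, -1.9, -2.3]
grip_width: 0.0397
gripper_force: 40.9
```

Request:
jog_arm:
  hand: [0.03, 0.03, 0.03, 0.03, 0.03]
  travel:
    - [0, 0, -0.015]
    - [0, 0, -0.01]
    - [0, 0, -0.003]
    - [0, 0, 0]
    - [0, 0, 0]
  yaw: [0, 0, 0, 0, 0]

```text
time_s: 29.4
position: [0.5008, 0.3796, 0.1445]
tool_rot: [[0.102, 0.995, 0.001], [0.995, -0.102, 0.0], [0.0, 0.0, -1.0]]
ft_force: [-0.1, 0.1, -2.6]
grip_width: 0.0396
gripper_force: 40.9
```

Request:
jog_arm:
  hand: [0.03, 0.03, 0.03, 0.03, 0.03]
  travel:
    - [0, 0, -0.0015]
    - [0, 0, -0.0005]
    - [-0.0018, -0.0178, 0.0022]
    - [-0.0018, -0.0179, 0.0003]
    - [0, 0, 0]
  yaw: [0, 0, 0, 0, 0]
  grip_force: 20

```text
time_s: 30.02
position: [0.4974, 0.3435, 0.146]
tool_rot: [[0.103, 0.995, 0.002], [0.995, -0.103, 0.001], [0.001, 0.002, -1.0]]
ft_force: [-0.8, 1.2, 6.6]
grip_width: 0.0397
gripper_force: 42.0
```

Request:
jog_arm:
  hand: [0.03, 0.03, 0.03, 0.03, 0.03]
  travel:
    - [-0.0018, -0.0179, -0.0019]
    - [-0.0018, -0.0175, -0.0041]
    - [-0.0017, -0.0168, -0.0062]
    - [-0.0016, -0.016, -0.0083]
    - [0, 0, 0]
  yaw: [0, 0, 0, 0, 0]

```text
time_s: 30.65
position: [0.4902, 0.2751, 0.1244]
tool_rot: [[0.103, 0.995, -0.0], [0.995, -0.103, -0.001], [-0.001, -0.0, -1.0]]
ft_force: [-1.3, -2.1, 4.8]
grip_width: 0.0393
gripper_force: 43.7
```

```bash
python3 - <<'E'
from h import *
im=env.get_image('scene');cv2.imwrite('pics/s12.png',cv2.resize(im[180:380,150:450][:,:,::-1],None,fx=2.6,fy=2.6))
E
```

```text
(no output)
```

View pics/s12.png

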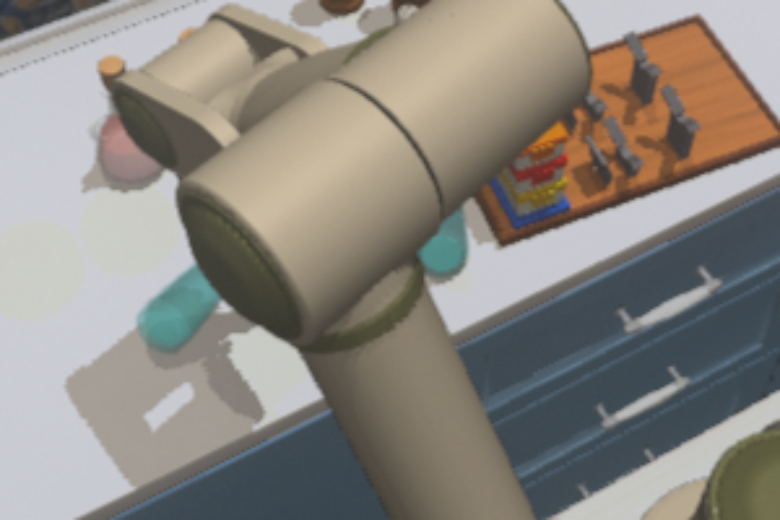

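Request:
jog_arm:
  hand: [0.03, 0.03, 0.03, 0.03, 0.03]
  travel:
    - [-0.0015, -0.0148, -0.0101]
    - [-0.0014, -0.0135, -0.0119]
    - [-0.0012, -0.0119, -0.0134]
    - [-0.001, -0.0103, -0.0148]
    - [0, 0, 0]
  yaw: [0, 0, 0, 0, 0]

```text
time_s: 31.32
position: [0.4848, 0.2254, 0.0735]
tool_rot: [[0.102, 0.995, -0.002], [0.995, -0.102, -0.0], [-0.001, -0.001, -1.0]]
ft_force: [-0.9, -1.0, 0.4]
grip_width: 0.0397
gripper_force: 41.7
```

Request:
jog_arm:
  hand: [0.03, 0.03, 0.03, 0.03, 0.03]
  travel:
    - [0, 0, 0]
    - [0, 0, 0]
    - [0, 0, 0]
    - [0, 0, 0.005]
    - [0, 0, 0.005]
  yaw: [0, 0, 0, 0, 0]
  grip_force: 110

```text
time_s: 31.95
position: [0.485, 0.2252, 0.0843]
tool_rot: [[0.101, 0.995, -0.0], [0.995, -0.101, -0.001], [-0.001, -0.0, -1.0]]
ft_force: [0.5, -0.4, -3.2]
grip_width: 0.0371
gripper_force: 109.8
```

Request:
jog_arm:
  hand: [0.03, 0.03, 0.03, 0.03, 0.03]
  travel:
    - [0, 0, 0.02]
    - [0, 0, 0.04]
    - [0, 0, 0.04]
    - [0, 0, 0]
    - [0, 0, 0]
  yaw: [0, 0, 0, 0, 0]

```text
time_s: 32.58
position: [0.4844, 0.2251, 0.1832]
tool_rot: [[0.101, 0.995, -0.002], [0.995, -0.101, -0.001], [-0.001, -0.002, -1.0]]
ft_force: [0.4, 0.1, -2.5]
grip_width: 0.0374
gripper_force: 110.2
```

```bash
python3 snap.py w13 teal
```

```text
32.58 [0.4844 0.2251 0.1832] yaw 84.18 w 0.0374 F [ 0.4  0.1 -2.5]
teal (273, 0, 105, 353) [478.1, 193.1, 433.3, 101.9, 84.0]
```

View pics/w13.png

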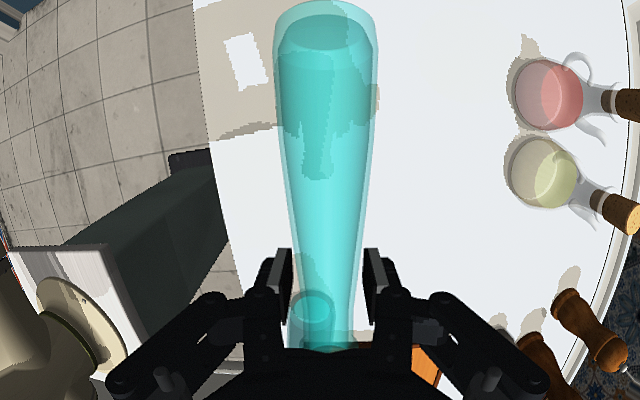

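```bash
python3 - <<'E'
from h import *
im=cv2.imread('pics/w13.png')[:,:,::-1].copy();c=cnts(im,'teal',300)[0]
m=np.zeros(im.shape[:2],np.uint8);cv2.drawContours(m,[c],-1,255,-1)
for r in list(range(0,24,2))+list(range(30,260,15)):
    x=np.flatnonzero(m[r]);print(r,x[0],x[-1],end=' | ')
H=np.array(env.calibration('wrist')['hand_eye']);cal=env.calibration('wrist')
def proj(P):
    q=H[:3,:3].T@(np.array(P)/1000-H[:3,3]);th=np.arctan2(np.hypot(q[0],q[1]),q[2]);ph=np.arctan2(q[1],q[0]);f=cal['fx'];return np.round([cal['cx']+f*th*np.cos(ph),cal['cy']+f*th*np.sin(ph)],1)
print()
for S in (140,147,160):
  for e in (15,20,25):
    a=np.radians(e);u=np.array([-np.cos(a),0,-np.sin(a)]);n=np.array([np.sin(a),0,-np.cos(a)]);B=np.array([0,0,-2])-S*u
    print(S,e,'toprim',proj(B+29*n),'side',proj(B+[0,29,0]),'side45',proj(B+20.5*n+[0,20.5,0]),'s30 top45',proj(B+30*u+20.5*n+[0,20.5,0]),'ctr',proj(B))
E
```

```text
0 314 338 | 2 304 346 | 4 298 352 | 6 294 356 | 8 290 360 | 10 287 363 | 12 284 366 | 14 282 368 | 16 280 370 | 18 279 371 | 20 278 372 | 22 277 373 | 30 275 374 | 45 273 376 | 60 273 377 | 75 274 376 | 90 275 375 | 105 277 374 | 120 277 374 | 135 279 373 | 150 280 372 | 165 283 370 | 180 285 368 | 195 286 366 | 210 288 365 | 225 291 363 | 240 293 361 | 255 295 359 | 
140 15 toprim [327.7 -32.7] side [384.2   3.2] side45 [373.1 -20.2] s30 top45 [376.5  34.8] ctr [327.5   1.1]
140 20 toprim [327.6 -20.3] side [380.6  15.1] side45 [369.7  -8.2] s30 top45 [373.2  41.3] ctr [327.5  13.3]
140 25 toprim [327.6  -7.8] side [377.4  27.2] side45 [366.8   3.9] s30 top45 [370.3  48.7] ctr [327.4  25.7]
147 15 toprim [327.7 -44. ] side [383.4  -7.4] side45 [372.3 -31.3] s30 top45 [375.8  20.9] ctr [327.5  -9.5]
147 20 toprim [327.6 -30.4] side [379.7   5.4] side45 [368.9 -18.3] s30 top45 [372.4  28.7] ctr [327.5   3.7]
147 25 toprim [327.5 -16.8] side [376.6  18.4] side45 [366.   -5.1] s30 top45 [369.5  37.3] ctr [327.4  16.9]
160 15 toprim [327.7 -63.2] side [381.8 -25.8] side45 [370.7 -50.4] s30 top45 [374.3  -3.2] ctr [327.5 -28. ]
160 20 toprim [327.6 -47.6] side [378.1 -11.4] side45 [367.3 -35.5] s30 top45 [370.9   7. ] ctr [327.5 -13.2]
160 25 toprim [327.5 -32.3] side [375.   3.] side45 [364.5 -20.6] s30 top45 [368.   17.7] ctr [327.4   1.5]
```

Request:
jog_arm:
  hand: [0.03, 0.03, 0.03, 0.03, 0.03]
  travel:
    - [0, 0, 0.05]
    - [0, 0, 0.05]
    - [0.005, -0.04, 0.01]
    - [0.01, -0.05, 0]
    - [0.01, -0.05, 0]
  yaw: [0, 0, 0, 0, 0]

```text
time_s: 33.25
position: [0.5099, 0.084, 0.2928]
tool_rot: [[0.101, 0.995, -0.002], [0.995, -0.101, -0.0], [-0.0, -0.002, -1.0]]
ft_force: [0.8, -0.5, -1.8]
grip_width: 0.0369
gripper_force: 111.1
```

Request:
jog_arm:
  hand: [0.03, 0.03, 0.03, 0.03, 0.03]
  travel:
    - [0.01, -0.055, 0]
    - [0.006, -0.055, 0]
    - [0, -0.055, 0]
    - [0, -0.055, 0]
    - [0, -0.055, 0]
  yaw: [0, 0, 0, 0, 0]

```text
time_s: 33.88
position: [0.5256, -0.1914, 0.2925]
tool_rot: [[0.102, 0.995, -0.002], [0.995, -0.102, 0.001], [0.001, -0.003, -1.0]]
ft_force: [-0.1, 0.8, -1.9]
grip_width: 0.037
gripper_force: 111.1
```

Request:
jog_arm:
  hand: [0.03, 0.03, 0.03, 0.03, 0.03]
  travel:
    - [0, -0.05, 0]
    - [0, -0.0505, 0]
    - [0, 0, 0]
    - [0, 0, 0]
    - [0, 0, 0]
  yaw: [0, 0, 0, 0, 0]

```text
time_s: 34.5
position: [0.5262, -0.2889, 0.2939]
tool_rot: [[0.1, 0.995, -0.0], [0.995, -0.1, 0.001], [0.0, -0.0, -1.0]]
ft_force: [0.3, 0.1, -2.8]
grip_width: 0.037
gripper_force: 111.0
```

```bash
python3 snap.py w14; python3 - <<'E'
from h import *
im=cv2.imread('pics/w14.png')[:,:,::-1].copy();c=cnts(im,'teal',300)[0]
m=np.zeros(im.shape[:2],np.uint8);cv2.drawContours(m,[c],-1,255,-1)
for r in [0,4,10,20,45,60,90,150]:
    x=np.flatnonzero(m[r]);print(r,x[[0,-1]] if len(x) else None)
for n in ('scene','top'):
    im=env.get_image(n);cv2.imwrite(f'pics/{n}14.png',im[:,:,::-1])
    for c in cnts(im,'teal',40):print(n,cv2.boundingRect(c),cv2.contourArea(c))
E
```

```text
34.5 [ 0.5262 -0.2889  0.2939] yaw 84.26 w 0.037 F [ 0.3  0.1 -2.8]
0 None
4 [322 322]
10 [322 322]
20 [298 352]
45 [280 356]
60 [280 358]
90 [281 355]
150 [294 349]
scene (311, 234, 19, 51) 543.5
top (10, 10, 18, 29) 217.0
top (382, 195, 20, 14) 176.5
```

```bash
python3 - <<'E'
from h import *
for n in ('w13','w14'):
    im=cv2.imread(f'pics/{n}.png')[:,:,::-1].astype(int)
    print(n,'col326',[(r,im[r,326].tolist()) for r in range(0,60,3)])
    print([(x,im[60,x].tolist()) for x in list(range(264,286,2))+list(range(354,386,2))])
E
```

```text
w13 col326 [(0, [127, 179, 172]), (3, [134, 203, 197]), (6, [137, 205, 197]), (9, [138, 206, 197]), (12, [136, 207, 199]), (15, [79, 167, 160]), (18, [84, 170, 165]), (21, [87, 173, 166]), (24, [88, 175, 170]), (27, [89, 180, 170]), (30, [90, 180, 174]), (33, [91, 181, 173]), (36, [88, 179, 174]), (39, [89, 182, 177]), (42, [90, 182, 178]), (45, [88, 183, 176]), (48, [93, 188, 182]), (51, [102, 223, 219]), (54, [118, 229, 227]), (57, [98, 216, 214])]
[(264, [200, 194, 181]), (266, [200, 195, 182]), (268, [202, 196, 184]), (270, [203, 198, 187]), (272, [189, 188, 175]), (274, [121, 161, 154]), (276, [103, 151, 144]), (278, [72, 126, 120]), (280, [66, 132, 127]), (282, [71, 146, 140]), (284, [74, 161, 155]), (354, [108, 217, 217]), (356, [109, 213, 214]), (358, [106, 208, 209]), (360, [104, 203, 203]), (362, [101, 199, 199]), (364, [100, 194, 195]), (366, [97, 182, 184]), (368, [95, 171, 172]), (370, [90, 159, 160]), (372, [123, 181, 183]), (374, [156, 210, 211]), (376, [144, 196, 200]), (378, [231, 235, 237]), (380, [233, 236, 239]), (382, [232, 236, 239]), (384, [232, 236, 239])]
w14
[... 362 characters left out ...]
8, [40, 142, 141]), (51, [49, 177, 176]), (54, [63, 192, 195]), (57, [62, 192, 194])]
[(264, [25, 24, 26]), (266, [50, 34, 26]), (268, [57, 39, 29]), (270, [56, 37, 25]), (272, [59, 50, 37]), (274, [48, 78, 70]), (276, [89, 109, 81]), (278, [63, 101, 83]), (280, [63, 114, 97]), (282, [67, 128, 111]), (284, [75, 147, 129]), (354, [103, 187, 163]), (356, [111, 185, 161]), (358, [107, 185, 159]), (360, [108, 180, 151]), (362, [103, 171, 146]), (364, [100, 167, 140]), (366, [99, 158, 130]), (368, [97, 141, 115]), (370, [90, 128, 104]), (372, [118, 134, 98]), (374, [162, 157, 111]), (376, [146, 144, 101]), (378, [231, 147, 66]), (380, [238, 157, 68]), (382, [240, 165, 73]), (384, [251, 164, 74])]
```

Request:
jog_arm:
  hand: [0.03, 0.03, 0.03, 0.03, 0.03]
  travel:
    - [0.0008, 0.0075, -0.02]
    - [0, 0, -0.05]
    - [0, 0, -0.05]
    - [0, 0, -0.03]
    - [0, 0, 0]
  yaw: [0, 0, 0, 0, 0]

```text
time_s: 35.28
position: [0.5262, -0.2817, 0.1425]
tool_rot: [[0.101, 0.995, -0.003], [0.995, -0.101, 0.003], [0.002, -0.004, -1.0]]
ft_force: [0.3, 0.7, -2.9]
grip_width: 0.0371
gripper_force: 111.1
```

Request:
jog_arm:
  hand: [0.03, 0.03, 0.03, 0.03, 0.03]
  travel:
    - [0, 0, -0.004]
    - [0, 0, -0.003]
    - [0, 0, -0.003]
    - [0, 0, 0]
    - [0, 0, 0]
  yaw: [0, 0, 0, 0, 0]

```text
time_s: 35.9
position: [0.5268, -0.2827, 0.1343]
tool_rot: [[0.101, 0.995, 0.0], [0.995, -0.101, -0.0], [-0.0, 0.0, -1.0]]
ft_force: [0.0, -0.1, -1.9]
grip_width: 0.037
gripper_force: 111.1
```

Continue down in small steps.

Request:
jog_arm:
  hand: [0.03, 0.03, 0.03, 0.03, 0.03]
  travel:
    - [0, 0, -0.002]
    - [0, 0, -0.002]
    - [0, 0, -0.002]
    - [0, 0, 0]
    - [0, 0, 0]
  yaw: [0, 0, 0, 0, 0]

```text
time_s: 36.52
position: [0.5268, -0.2826, 0.1281]
tool_rot: [[0.101, 0.995, 0.0], [0.995, -0.101, -0.0], [-0.0, 0.0, -1.0]]
ft_force: [-0.7, 0.6, -2.9]
grip_width: 0.037
gripper_force: 111.1
```

Request:
jog_arm:
  hand: [0.03, 0.03, 0.03, 0.03, 0.03]
  travel:
    - [0, 0, -0.002]
    - [0, 0, -0.001]
    - [0, 0, -0.001]
    - [0, 0, 0]
    - [0, 0, 0]
  yaw: [0, 0, 0, 0, 0]

```text
time_s: 37.15
position: [0.5269, -0.2826, 0.1242]
tool_rot: [[0.101, 0.995, 0.0], [0.995, -0.101, -0.0], [0.0, 0.0, -1.0]]
ft_force: [1.3, 0.4, -2.0]
grip_width: 0.0365
gripper_force: 111.1
```

Request:
jog_arm:
  hand: [0.03, 0.03, 0.03, 0.03, 0.03]
  travel:
    - [0, 0, -0.001]
    - [0, 0, -0.001]
    - [0, 0, -0.001]
    - [0, 0, 0]
    - [0, 0, 0]
  yaw: [0, 0, 0, 0, 0]

```text
time_s: 37.78
position: [0.5272, -0.283, 0.122]
tool_rot: [[0.101, 0.995, 0.002], [0.995, -0.101, -0.001], [-0.001, 0.002, -1.0]]
ft_force: [1.0, -0.4, 6.6]
grip_width: 0.0371
gripper_force: 112.8
```

Request:
jog_arm:
  hand: [0.03, 0.03, 0.03, 0.03, 0.03]
  travel:
    - [0, 0, -0.001]
    - [0, 0, -0.001]
    - [0, 0, -0.001]
    - [0, 0, 0]
    - [0, 0, 0]
  yaw: [0, 0, 0, 0, 0]

```text
time_s: 38.4
position: [0.5272, -0.2838, 0.1205]
tool_rot: [[0.102, 0.995, 0.003], [0.995, -0.102, -0.004], [-0.003, 0.003, -1.0]]
ft_force: [-3.7, -2.8, 16.2]
grip_width: 0.0376
gripper_force: 114.7
```

Request:
jog_arm:
  hand: [0.03, 0.03, 0.03, 0.03, 0.03]
  travel:
    - [0, 0, 0]
    - [0, 0, 0]
    - [-0.0001, -0.001, -0.002]
    - [-0.0001, -0.001, -0.002]
    - [0, 0, 0]
  yaw: [0, 0, 0, 0, 0]
  grip_force: 20

```text
time_s: 39.02
position: [0.5271, -0.2862, 0.1167]
tool_rot: [[0.101, 0.995, 0.003], [0.995, -0.101, -0.004], [-0.004, 0.004, -1.0]]
ft_force: [-3.4, -3.3, 16.2]
grip_width: 0.0372
gripper_force: 112.7
```

Request:
jog_arm:
  hand: [0.03, 0.03, 0.03, 0.03, 0.03]
  travel:
    - [-0.0001, -0.0009, -0.002]
    - [-0.0001, -0.0009, -0.002]
    - [0, 0, 0]
    - [0, 0, 0]
    - [0, 0, 0]
  yaw: [0, 0, 0, 0, 0]

```text
time_s: 39.65
position: [0.527, -0.288, 0.1125]
tool_rot: [[0.101, 0.995, 0.003], [0.995, -0.101, -0.004], [-0.004, 0.004, -1.0]]
ft_force: [-1.5, -4.2, 14.2]
grip_width: 0.0375
gripper_force: 107.3
```

Request:
jog_arm:
  hand: [0.03, 0.03, 0.03, 0.03, 0.03]
  travel:
    - [0, -0.0004, -0.001]
    - [0, -0.0004, -0.001]
    - [0, 0, 0]
    - [0, 0, 0]
    - [0, 0, 0]
  yaw: [0, 0, 0, 0, 0]

```text
time_s: 40.28
position: [0.5274, -0.2887, 0.111]
tool_rot: [[0.101, 0.995, 0.004], [0.995, -0.101, -0.005], [-0.004, 0.005, -1.0]]
ft_force: [-0.7, -3.1, 18.3]
grip_width: 0.0372
gripper_force: 108.7
```

Request:
jog_arm:
  hand: [0.03, 0.03, 0.03, 0.03, 0.03]
  travel:
    - [0, -0.0003, -0.001]
    - [0, 0, 0]
    - [0, 0, 0]
    - [0, 0, 0]
    - [0, 0, 0]
  yaw: [0, 0, 0, 0, 0]

```text
time_s: 40.9
position: [0.5262, -0.2892, 0.1095]
tool_rot: [[0.101, 0.995, 0.001], [0.995, -0.101, -0.004], [-0.004, 0.002, -1.0]]
ft_force: [-6.8, -4.3, 16.2]
grip_width: 0.0374
gripper_force: 102.9
```

Request:
jog_arm:
  hand: [0.045, 0.065, 0.065, 0.065, 0.065]
  travel:
    - [0, 0, 0]
    - [0, 0, 0]
    - [0, 0, 0]
    - [0, 0, 0.005]
    - [0, 0, 0.02]
  yaw: [0, 0, 0, 0, 0]

```text
time_s: 41.52
position: [0.526, -0.2871, 0.1316]
tool_rot: [[0.101, 0.995, -0.002], [0.995, -0.101, 0.002], [0.001, -0.002, -1.0]]
ft_force: [-0.3, -0.4, 0.1]
grip_width: 0.0651
gripper_force: 0.0
```

Request:
jog_arm:
  hand: [0.085, 0.085, 0.085, 0.085, 0.085]
  travel:
    - [0, 0, 0.05]
    - [0, 0, 0.05]
    - [0, 0, 0.05]
    - [0, 0, 0]
    - [0, 0, 0]
  yaw: [0, 0, 0, 0, 0]

```text
time_s: 42.15
position: [0.5262, -0.2872, 0.2814]
tool_rot: [[0.101, 0.995, -0.001], [0.995, -0.101, 0.001], [0.001, -0.001, -1.0]]
ft_force: [-0.5, -0.6, -0.4]
grip_width: 0.0852
gripper_force: 0.0
```

```bash
python3 snap.py w15; python3 - <<'E'
from h import *
import json
s=json.load(open('pics/w15.json'));im=cv2.imread('pics/w15.png')[:,:,::-1].copy()
m=cv2.inRange(cv2.cvtColor(im,cv2.COLOR_RGB2HSV),np.array((65,60,40)),np.array((100,255,255)))
cs=[c for c in cv2.findContours(m,0,1)[0] if cv2.contourArea(c)>150]
for c in cs:print(cv2.boundingRect(c),cv2.contourArea(c))
c=max(cs,key=cv2.contourArea);M=np.zeros_like(m);cv2.drawContours(M,[c],-1,255,-1)
y0,y1=cv2.boundingRect(c)[1],sum(cv2.boundingRect(c)[1::2])
for r in np.linspace(y0,y1-1,12).astype(int):
    x=np.flatnonzero(M[r]);print(r,x[0],x[-1])
E
```

```text
42.15 [ 0.5262 -0.2872  0.2814] yaw 84.19 w 0.0852 F [-0.5 -0.6 -0.4]
(512, 238, 47, 52) 967.5
(505, 232, 43, 35) 278.5
(302, 35, 53, 184) 6328.0
35 319 335
51 307 348
68 302 353
84 305 350
101 307 349
118 308 346
134 308 347
151 311 342
168 315 340
184 317 338
201 317 338
218 317 338
```

```bash
cat >> h.py <<'E'
def wproj(P,st):
    c=env.calibration('wrist');H=np.array(c['hand_eye']);R=np.array(st['tool_rot'])
    q=H[:3,:3].T@(R.T@(np.array(P)-np.array(st['position']))-H[:3,3]);th=np.arctan2(np.hypot(q[0],q[1]),q[2]);ph=np.arctan2(q[1],q[0]);return np.round([c['cx']+c['fx']*th*np.cos(ph),c['cy']+c['fy']*th*np.sin(ph)],1)
E
python3 - <<'E'
from h import *
import json
s=json.load(open('pics/w15.json'))
for g in (0,6,-6):
  for e in (20,24):
    a=np.radians(e);T=np.array([-.1011,-.9949,0]);X=np.array([.9949,-.1011,0]);u=T*np.cos(a)+[0,0,np.sin(a)];n=-T*np.sin(a)+[0,0,np.cos(a)];B=np.array([.5398,-.1531,.062])+u*g/1000
    print(g,e,'basetop',wproj(B+.029*n,s),'side',wproj(B+.029*X,s),wproj(B-.029*X,s),'mouth top',wproj(B+.188*u+.0165*n,s),'bot',wproj(B+.188*u-.0165*n,s),wproj(B+.188*u+.0165*X,s))
E
```

```text
0 20 basetop [327.4  38.9] side [354.   52.4] [300.7  52.4] mouth top [327.3 229. ] bot [327.3 226.7] [343.9 227.8]
0 24 basetop [327.4  37.2] side [354.   52.4] [300.7  52.4] mouth top [327.3 228.3] bot [327.3 228.2] [344.7 228.3]
6 20 basetop [327.4  43.8] side [354.2  57.2] [300.5  57.1] mouth top [327.3 235.4] bot [327.3 232.4] [343.9 233.8]
6 24 basetop [327.4  42. ] side [354.2  57. ] [300.5  56.9] mouth top [327.3 235. ] bot [327.3 234.2] [344.7 234.6]
-6 20 basetop [327.4  34. ] side [353.9  47.8] [300.8  47.8] mouth top [327.3 222.7] bot [327.3 220.9] [343.9 221.7]
-6 24 basetop [327.4  32.6] side [353.9  48. ] [300.9  47.9] mouth top [327.3 221.7] bot [327.3 222.3] [344.6 222. ]
```

```bash
python3 - <<'E'
from h import *
a=cv2.imread('pics/w15.png')[10:260,220:440]
cv2.imwrite('pics/w15c.png',cv2.resize(a,None,fx=2.3,fy=2.3,interpolation=cv2.INTER_CUBIC))
E
```

```text
(no output)
```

View pics/w15c.png

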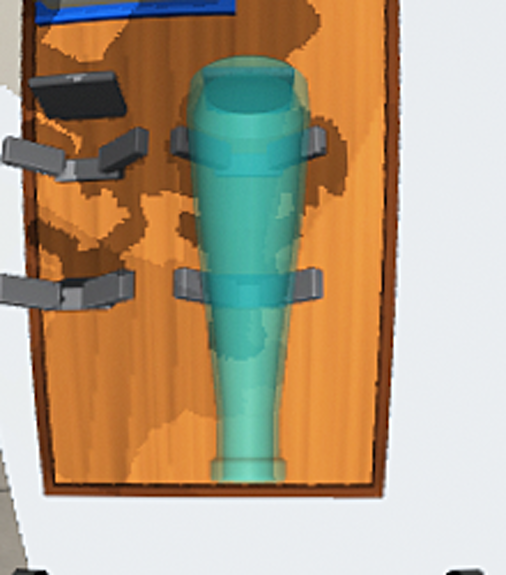

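Request:
jog_arm:
  hand: [0.085, 0.085, 0.085, 0.085, 0.085]
  travel:
    - [-0.01, 0.05, 0]
    - [-0.01, 0.055, 0]
    - [-0.015, 0.055, 0]
    - [-0.015, 0.055, 0]
    - [-0.015, 0.055, 0]
  yaw: [0, 0, 0, 0, 0]

```text
time_s: 42.82
position: [0.4603, -0.0158, 0.2809]
tool_rot: [[0.102, 0.995, -0.002], [0.995, -0.102, 0.001], [0.001, -0.003, -1.0]]
ft_force: [1.3, -0.4, -0.2]
grip_width: 0.0852
gripper_force: 0.0
```

Request:
jog_arm:
  hand: [0.085, 0.085, 0.085, 0.085, 0.085]
  travel:
    - [-0.01, 0.055, 0]
    - [0, 0.039, -0.014]
    - [0, 0, 0]
    - [0, 0, 0]
    - [0, 0, 0]
  yaw: [0, 0, 0, 0, 0]

```text
time_s: 43.45
position: [0.4516, 0.0756, 0.268]
tool_rot: [[0.103, 0.995, -0.0], [0.995, -0.103, -0.0], [-0.0, -0.0, -1.0]]
ft_force: [-0.4, 0.5, -0.6]
grip_width: 0.085
gripper_force: 0.0
```

```bash
python3 snap.py w16; python3 - <<'E'
from h import *
import json
s=json.load(open('pics/w16.json'));im=cv2.imread('pics/w16.png')[:,:,::-1].copy()
c=cnts(im,'teal',150)[0];print(cv2.boundingRect(c),cv2.contourArea(c))
M=np.zeros(im.shape[:2],np.uint8);cv2.drawContours(M,[c],-1,255,-1);x,y,w,h=cv2.boundingRect(c)
for r in range(y,y+h,8):
    q=np.flatnonzero(M[r]);print((r,q[0],q[-1]),end=' ')
print();q=np.flatnonzero(M[y+h-22:y+h].any(0));print(cast('wrist',(q.mean(),y+h-22),.188,s))
# compare for bottle1 in w11
im=cv2.imread('pics/w11.png')[:,:,::-1].copy()
for c in cnts(im,'teal',150):print('w11',cv2.boundingRect(c))
E
```

```text
43.45 [0.4516 0.0756 0.268 ] yaw 84.1 w 0.085 F [-0.4  0.5 -0.6]
(304, 150, 44, 95) 2546.5
(150, np.int64(325), np.int64(327)) (158, np.int64(310), np.int64(341)) (166, np.int64(305), np.int64(346)) (174, np.int64(305), np.int64(347)) (182, np.int64(305), np.int64(347)) (190, np.int64(305), np.int64(346)) (198, np.int64(306), np.int64(344)) (206, np.int64(308), np.int64(342)) (214, np.int64(308), np.int64(341)) (222, np.int64(311), np.int64(345)) (230, np.int64(309), np.int64(315)) (238, np.int64(313), np.int64(315)) 
[0.45040356 0.07114852 0.188     ]
w11 (305, 145, 43, 96)
w11 (317, 252, 40, 84)
```

Request:
jog_arm:
  hand: [0.085, 0.085, 0.085, 0.085, 0.085]
  travel:
    - [-0.0012, -0.0045, -0.04]
    - [0, 0, -0.04]
    - [0, 0, -0.03]
    - [0, 0, -0.015]
    - [0, 0, 0]
  yaw: [0, 0, 0, 0, 0]

```text
time_s: 44.12
position: [0.45, 0.0714, 0.1425]
tool_rot: [[0.102, 0.995, -0.002], [0.995, -0.102, 0.0], [-0.0, -0.002, -1.0]]
ft_force: [-0.3, 0.0, 0.1]
grip_width: 0.0852
gripper_force: 0.0
```

Request:
jog_arm:
  hand: [0.03, 0.03, 0.03, 0.03, 0.03]
  travel:
    - [0, 0, 0]
    - [0, 0, 0]
    - [0, 0, 0]
    - [0, 0, 0]
    - [0, 0, 0]
  yaw: [0, 0, 0, 0, 0]
  grip_force: 40

```text
time_s: 44.75
position: [0.4505, 0.072, 0.1441]
tool_rot: [[0.101, 0.995, 0.002], [0.995, -0.101, -0.0], [-0.0, 0.002, -1.0]]
ft_force: [-0.9, 0.5, 7.0]
grip_width: 0.0395
gripper_force: 39.8
```

Request:
jog_arm:
  hand: [0.03, 0.03, 0.03, 0.03, 0.03]
  travel:
    - [0, 0, 0.01]
    - [0, 0, 0.01]
    - [0, 0.02, 0.01]
    - [0.01, 0.04, 0]
    - [0.01, 0.05, 0]
  yaw: [0, 0, 0, 0, 0]

```text
time_s: 45.38
position: [0.4706, 0.1828, 0.1739]
tool_rot: [[0.103, 0.995, 0.001], [0.995, -0.103, -0.0], [-0.0, 0.001, -1.0]]
ft_force: [0.7, 0.7, -3.4]
grip_width: 0.0394
gripper_force: 41.0
```

Request:
jog_arm:
  hand: [0.03, 0.03, 0.03, 0.03, 0.03]
  travel:
    - [0.01, 0.05, 0]
    - [0.01, 0.05, 0]
    - [0.01, 0.05, 0]
    - [0, 0.04, 0]
    - [0, 0, 0]
  yaw: [0, 0, 0, 0, 0]

```text
time_s: 46.0
position: [0.4995, 0.3745, 0.173]
tool_rot: [[0.098, 0.995, -0.0], [0.995, -0.098, 0.0], [0.0, -0.0, -1.0]]
ft_force: [0.3, -2.0, -2.5]
grip_width: 0.0394
gripper_force: 41.1
```

Request:
jog_arm:
  hand: [0.03, 0.03, 0.03, 0.03, 0.03]
  travel:
    - [0, 0, -0.015]
    - [0, 0, -0.01]
    - [0, 0, -0.004]
    - [0, 0, 0]
    - [0, 0, 0]
  yaw: [0, 0, 0, 0, 0]

```text
time_s: 46.62
position: [0.5003, 0.3717, 0.1443]
tool_rot: [[0.102, 0.995, 0.0], [0.995, -0.102, 0.0], [0.0, 0.0, -1.0]]
ft_force: [-0.3, 0.5, -1.1]
grip_width: 0.0395
gripper_force: 41.4
```

Request:
jog_arm:
  hand: [0.03, 0.03, 0.03, 0.03, 0.03]
  travel:
    - [0, 0, -0.0012]
    - [0, 0, -0.0005]
    - [-0.0018, -0.0178, 0.0022]
    - [-0.0018, -0.0179, 0.0003]
    - [0, 0, 0]
  yaw: [0, 0, 0, 0, 0]
  grip_force: 20

```text
time_s: 47.25
position: [0.4972, 0.3359, 0.1467]
tool_rot: [[0.102, 0.995, 0.003], [0.995, -0.103, 0.002], [0.002, 0.003, -1.0]]
ft_force: [-1.2, 1.1, 7.9]
grip_width: 0.0394
gripper_force: 43.1
```

Request:
jog_arm:
  hand: [0.03, 0.03, 0.03, 0.03, 0.03]
  travel:
    - [-0.0018, -0.0179, -0.0019]
    - [-0.0018, -0.0175, -0.0041]
    - [-0.0017, -0.0168, -0.0062]
    - [-0.0016, -0.016, -0.0083]
    - [0, 0, 0]
  yaw: [0, 0, 0, 0, 0]

```text
time_s: 47.88
position: [0.49, 0.2668, 0.125]
tool_rot: [[0.103, 0.995, 0.001], [0.995, -0.103, -0.001], [-0.001, 0.001, -1.0]]
ft_force: [-1.4, -3.0, 6.5]
grip_width: 0.0395
gripper_force: 44.8
```

Request:
jog_arm:
  hand: [0.03, 0.03, 0.03, 0.03, 0.03]
  travel:
    - [-0.0015, -0.0148, -0.0101]
    - [-0.0014, -0.0135, -0.0119]
    - [-0.0012, -0.0119, -0.0134]
    - [-0.001, -0.0103, -0.0148]
    - [0, 0, 0]
  yaw: [0, 0, 0, 0, 0]

```text
time_s: 48.5
position: [0.4846, 0.2169, 0.0738]
tool_rot: [[0.102, 0.995, -0.001], [0.995, -0.102, -0.001], [-0.001, -0.001, -1.0]]
ft_force: [-0.3, -1.9, -0.1]
grip_width: 0.0396
gripper_force: 34.0
```

Request:
jog_arm:
  hand: [0.03, 0.03, 0.03, 0.03, 0.03]
  travel:
    - [0, 0, 0]
    - [0, 0, 0]
    - [0, 0, 0]
    - [0, 0, 0.005]
    - [0, 0, 0.005]
  yaw: [0, 0, 0, 0, 0]
  grip_force: 110

```text
time_s: 49.12
position: [0.4844, 0.2177, 0.0843]
tool_rot: [[0.101, 0.995, -0.001], [0.995, -0.101, -0.0], [-0.0, -0.001, -1.0]]
ft_force: [0.1, 0.1, -3.2]
grip_width: 0.0363
gripper_force: 108.4
```

Request:
jog_arm:
  hand: [0.03, 0.03, 0.03, 0.03, 0.03]
  travel:
    - [0, 0, 0.02]
    - [0, 0, 0.04]
    - [0, 0, 0.04]
    - [0, 0, 0.05]
    - [0, 0, 0.05]
  yaw: [0, 0, 0, 0, 0]

```text
time_s: 49.75
position: [0.4841, 0.2175, 0.2858]
tool_rot: [[0.101, 0.995, -0.001], [0.995, -0.101, -0.0], [-0.0, -0.001, -1.0]]
ft_force: [0.7, 0.4, -2.9]
grip_width: 0.0363
gripper_force: 108.6
```

```bash
python3 snap.py w17; python3 - <<'E'
from h import *
im=cv2.imread('pics/w17.png')[:,:,::-1].copy();c=cnts(im,'teal',300)[0]
m=np.zeros(im.shape[:2],np.uint8);cv2.drawContours(m,[c],-1,255,-1)
for r in list(range(0,24,4))+list(range(30,260,30)):
    x=np.flatnonzero(m[r]);print(r,x[[0,-1]] if len(x) else None,end=' | ')
print([(r,im[r,326].tolist()) for r in range(0,60,3)])
E
```

```text
49.75 [0.4841 0.2175 0.2858] yaw 84.19 w 0.0363 F [ 0.7  0.4 -2.9]
0 None | 4 None | 8 [307 344] | 12 [296 354] | 16 [288 336] | 20 [283 367] | 30 [276 373] | 60 [273 376] | 90 [275 375] | 120 [278 373] | 150 [280 371] | 180 [285 368] | 210 [289 365] | 240 [293 361] | [(0, [222, 222, 219]), (3, [222, 222, 220]), (6, [129, 167, 159]), (9, [141, 215, 207]), (12, [141, 214, 205]), (15, [142, 214, 206]), (18, [142, 214, 206]), (21, [117, 195, 187]), (24, [93, 180, 171]), (27, [90, 179, 173]), (30, [87, 179, 172]), (33, [89, 180, 174]), (36, [91, 187, 178]), (39, [95, 185, 183]), (42, [93, 187, 182]), (45, [95, 189, 184]), (48, [95, 191, 185]), (51, [96, 194, 187]), (54, [97, 192, 184]), (57, [123, 232, 231])]
```

Request:
jog_arm:
  hand: [0.03, 0.03, 0.03, 0.03, 0.03]
  travel:
    - [0, -0.04, 0.01]
    - [-0.005, -0.05, 0]
    - [-0.005, -0.055, 0]
    - [-0.005, -0.055, 0]
    - [-0.005, -0.055, 0]
  yaw: [0, 0, 0, 0, 0]

```text
time_s: 50.42
position: [0.464, -0.0389, 0.2941]
tool_rot: [[0.101, 0.995, -0.0], [0.995, -0.101, -0.0], [-0.0, -0.0, -1.0]]
ft_force: [0.7, -0.1, -3.6]
grip_width: 0.036
gripper_force: 108.7
```

Request:
jog_arm:
  hand: [0.03, 0.03, 0.03, 0.03, 0.03]
  travel:
    - [-0.005, -0.055, 0]
    - [-0.005, -0.055, 0]
    - [-0.005, -0.055, 0]
    - [-0.005, -0.05, 0]
    - [-0.003, -0.024, 0]
  yaw: [0, 0, 0, 0, 0]

```text
time_s: 51.05
position: [0.4409, -0.2787, 0.2936]
tool_rot: [[0.104, 0.995, -0.001], [0.995, -0.104, 0.0], [0.0, -0.001, -1.0]]
ft_force: [-0.5, 0.9, -2.8]
grip_width: 0.0365
gripper_force: 108.8
```

Request:
jog_arm:
  hand: [0.03, 0.03, 0.03, 0.03, 0.03]
  travel:
    - [0, 0, 0]
    - [0, 0, 0]
    - [0, 0, -0.04]
    - [0, 0, 0]
    - [0, 0, 0]
  yaw: [0, 0, 0, 0, 0]

```text
time_s: 51.68
position: [0.4421, -0.2761, 0.2557]
tool_rot: [[0.1, 0.995, 0.001], [0.995, -0.1, -0.001], [-0.001, 0.001, -1.0]]
ft_force: [-0.4, -0.1, -3.9]
grip_width: 0.0366
gripper_force: 109.4
```

```bash
python3 - <<'E'
from h import *
import json
s=json.load(open('pics/w15.json'));a=np.radians(-5.8);R=np.array([[np.cos(a),-np.sin(a)],[np.sin(a),np.cos(a)]]);D=np.array([.4878,-.0584])
for l,p,z in [('lowL',(3,148),.066),('lowR',(147,136),.066),('farL',(173,140),.066),('farR',(327,140),.066),('upR',(134,283),.097),('farupL',(174,283),.097),('farupR',(323,283),.097)]:
    print(l,(R.T@(cast('wrist',(220+p[0]/2.3,10+p[1]/2.3),z,s)[:2]-D)*1e3).round(1))
E
```

```text
lowL [ -57.1 -109. ]
lowR [  14.4 -107.7]
farL [  26.7 -110.1]
farR [  98.8 -109.9]
upR [  11.8 -175.2]
farupL [  29.5 -175.5]
farupR [  94.5 -175.4]
```

Request:
jog_arm:
  hand: [0.03, 0.03, 0.03, 0.03, 0.03]
  travel:
    - [-0.0004, 0, -0.04]
    - [0, 0, -0.04]
    - [0, 0, -0.025]
    - [0, 0, -0.01]
    - [0, 0, 0]
  yaw: [0, 0, 0, 0, 0]

```text
time_s: 52.3
position: [0.4417, -0.2767, 0.1401]
tool_rot: [[0.101, 0.995, 0.001], [0.995, -0.101, -0.001], [-0.001, 0.001, -1.0]]
ft_force: [0.4, 0.1, -3.2]
grip_width: 0.0364
gripper_force: 109.5
```

Request:
jog_arm:
  hand: [0.03, 0.03, 0.03, 0.03, 0.03]
  travel:
    - [0, 0, -0.002]
    - [0, 0, -0.002]
    - [0, 0, -0.002]
    - [0, 0, 0]
    - [0, 0, 0]
  yaw: [0, 0, 0, 0, 0]

```text
time_s: 52.92
position: [0.4412, -0.2764, 0.1333]
tool_rot: [[0.101, 0.995, 0.0], [0.995, -0.101, -0.0], [-0.0, 0.0, -1.0]]
ft_force: [0.3, -0.9, -3.5]
grip_width: 0.0359
gripper_force: 109.5
```

Request:
jog_arm:
  hand: [0.03, 0.03, 0.03, 0.03, 0.03]
  travel:
    - [0, 0, -0.002]
    - [0, 0, -0.001]
    - [0, 0, -0.001]
    - [0, 0, 0]
    - [0, 0, 0]
  yaw: [0, 0, 0, 0, 0]

```text
time_s: 53.55
position: [0.4412, -0.2764, 0.1293]
tool_rot: [[0.101, 0.995, 0.0], [0.995, -0.101, -0.0], [-0.0, 0.0, -1.0]]
ft_force: [0.2, 0.8, -2.3]
grip_width: 0.0365
gripper_force: 109.4
```

Request:
jog_arm:
  hand: [0.03, 0.03, 0.03, 0.03, 0.03]
  travel:
    - [0, 0, -0.001]
    - [0, 0, -0.001]
    - [0, 0, -0.001]
    - [0, 0, 0]
    - [0, 0, 0]
  yaw: [0, 0, 0, 0, 0]

```text
time_s: 54.18
position: [0.4415, -0.2769, 0.1267]
tool_rot: [[0.101, 0.995, 0.001], [0.995, -0.101, -0.001], [-0.001, 0.001, -1.0]]
ft_force: [0.9, -1.3, 4.7]
grip_width: 0.0363
gripper_force: 111.5
```

Request:
jog_arm:
  hand: [0.03, 0.03, 0.03, 0.03, 0.03]
  travel:
    - [0, 0, -0.001]
    - [0, 0, -0.001]
    - [0, 0, -0.001]
    - [0, 0, 0]
    - [0, 0, 0]
  yaw: [0, 0, 0, 0, 0]

```text
time_s: 54.8
position: [0.4415, -0.2776, 0.1249]
tool_rot: [[0.101, 0.995, 0.002], [0.995, -0.101, -0.003], [-0.003, 0.002, -1.0]]
ft_force: [-3.9, -4.6, 15.7]
grip_width: 0.0363
gripper_force: 114.0
```

Request:
jog_arm:
  hand: [0.03, 0.03, 0.03, 0.03, 0.03]
  travel:
    - [0, 0, 0]
    - [-0.0001, -0.001, -0.002]
    - [-0.0001, -0.001, -0.002]
    - [-0.0001, -0.001, -0.002]
    - [0, 0, 0]
  yaw: [0, 0, 0, 0, 0]
  grip_force: 20

```text
time_s: 55.42
position: [0.4402, -0.281, 0.119]
tool_rot: [[0.1, 0.995, -0.001], [0.995, -0.1, -0.004], [-0.004, -0.0, -1.0]]
ft_force: [-10.3, -6.8, 18.4]
grip_width: 0.0364
gripper_force: 108.1
```

Request:
jog_arm:
  hand: [0.03, 0.03, 0.03, 0.03, 0.03]
  travel:
    - [-0.0001, -0.0009, -0.002]
    - [-0.0001, -0.0009, -0.002]
    - [-0.0001, -0.0008, -0.002]
    - [0, 0, 0]
    - [0, 0, 0]
  yaw: [0, 0, 0, 0, 0]

```text
time_s: 56.05
position: [0.4401, -0.284, 0.1132]
tool_rot: [[0.101, 0.995, 0.0], [0.995, -0.101, -0.005], [-0.005, 0.001, -1.0]]
ft_force: [-9.4, -8.2, 19.5]
grip_width: 0.0361
gripper_force: 99.3
```

Request:
jog_arm:
  hand: [0.03, 0.03, 0.03, 0.03, 0.03]
  travel:
    - [0, -0.0004, -0.001]
    - [0, -0.0004, -0.001]
    - [0, 0, 0]
    - [0, 0, 0]
    - [0, 0, 0]
  yaw: [0, 0, 0, 0, 0]

```text
time_s: 56.68
position: [0.4405, -0.2849, 0.1111]
tool_rot: [[0.101, 0.995, 0.001], [0.995, -0.101, -0.005], [-0.005, 0.002, -1.0]]
ft_force: [-5.8, -8.4, 16.9]
grip_width: 0.0365
gripper_force: 95.2
```

Request:
jog_arm:
  hand: [0.03, 0.03, 0.03, 0.03, 0.03]
  travel:
    - [-0.0006, -0.0015, -0.001]
    - [0, -0.001, -0.001]
    - [0, 0, 0]
    - [0, 0, 0]
    - [0, 0, 0]
  yaw: [0, 0, 0, 0, 0]

```text
time_s: 57.3
position: [0.4404, -0.2866, 0.1087]
tool_rot: [[0.101, 0.995, 0.002], [0.995, -0.101, -0.004], [-0.003, 0.002, -1.0]]
ft_force: [-1.8, -5.1, 14.5]
grip_width: 0.036
gripper_force: 89.6
```

Request:
jog_arm:
  hand: [0.04, 0.05, 0.06, 0.06, 0.06]
  travel:
    - [0, 0, 0]
    - [0, 0, 0]
    - [0, 0, 0]
    - [0, 0, 0.005]
    - [0, 0, 0.02]
  yaw: [0, 0, 0, 0, 0]

```text
time_s: 57.92
position: [0.4396, -0.2847, 0.1318]
tool_rot: [[0.101, 0.995, -0.002], [0.995, -0.101, 0.002], [0.002, -0.002, -1.0]]
ft_force: [-0.6, -0.1, 0.5]
grip_width: 0.0603
gripper_force: 0.0
```

Request:
jog_arm:
  hand: [0.06, 0.06, 0.085, 0.085, 0.085]
  travel:
    - [0, 0, 0.05]
    - [0, 0, 0.05]
    - [0.02, 0, 0.05]
    - [0.023, 0, 0]
    - [0, 0, 0]
  yaw: [0, 0, 0, 0, 0]

```text
time_s: 58.55
position: [0.4836, -0.2849, 0.2821]
tool_rot: [[0.1, 0.995, -0.0], [0.995, -0.1, 0.0], [0.0, -0.0, -1.0]]
ft_force: [-0.5, -0.1, -0.6]
grip_width: 0.0851
gripper_force: 0.0
```

```bash
python3 snap.py w18; python3 - <<'E'
from h import *
import json
s=json.load(open('pics/w18.json'));im=cv2.imread('pics/w18.png')[:,:,::-1].copy()
m=cv2.inRange(cv2.cvtColor(im,cv2.COLOR_RGB2HSV),np.array((40,45,30)),np.array((100,255,255)))
for c in cv2.findContours(m,0,1)[0]:
    if cv2.contourArea(c)<800:continue
    x,y,w,h=cv2.boundingRect(c);M=np.zeros_like(m);cv2.drawContours(M,[c],-1,255,-1);print((x,y,w,h))
    for r in np.linspace(y,y+h-1,10).astype(int):
        q=np.flatnonzero(M[r]);print((int(r),int(q[0]),int(q[-1])),end=' ')
    print()
T=np.array([-.1011,-.9949,0]);X=np.array([.9949,-.1011,0]);a=np.radians(20);u=T*np.cos(a)+[0,0,np.sin(a)];n=-T*np.sin(a)+[0,0,np.cos(a)]
for nm,b in (('far',(.5398,-.1531,.062)),('near',(.4543,-.1444,.062))):
  for g in (0,-6):
    B=np.array(b)+u*g/1000;print(nm,g,'basetop',wproj(B+.029*n,s),'sides',wproj(B+.029*X,s),wproj(B-.029*X,s),'mouth top',wproj(B+.188*u+.0165*n,s),wproj(B+.188*u+.0165*X,s),wproj(B+.188*u-.0165*X,s))
E
```

```text
58.55 [ 0.4836 -0.2849  0.2821] yaw 84.26 w 0.0851 F [-0.5 -0.1 -0.6]
(577, 303, 28, 42)
(303, 587, 592) (307, 582, 597) (312, 580, 601) (316, 579, 602) (321, 577, 603) (325, 577, 604) (330, 579, 603) (334, 580, 603) (339, 583, 601) (344, 590, 591) 
(532, 236, 43, 50)
(236, 558, 563) (241, 562, 572) (246, 559, 574) (252, 560, 573) (257, 555, 572) (263, 551, 570) (268, 544, 567) (274, 532, 563) (279, 533, 558) (285, 538, 548) 
(260, 36, 54, 185)
(36, 281, 293) (56, 262, 312) (76, 260, 312) (97, 263, 307) (117, 264, 306) (138, 265, 303) (158, 268, 299) (179, 270, 296) (199, 271, 294) (220, 269, 296) 
(341, 33, 53, 184)
(33, 364, 370) (53, 342, 389) (73, 342, 393) (94, 346, 390) (114, 349, 388) (134, 350, 389) (155, 354, 384) (175, 358, 382) (195, 360, 381) (216, 359, 383) 
far 0 basetop [369.7  38.1] sides [392.3  52.5] [339.9  50.4] mouth top [372.2 226.6] [386.  225.4] [353.4 225.6]
far -6 basetop [369.4  33.2] sides [392.   47.9] [339.8  45.8] mouth top [372.2 220.3] [386.  219.4] [353.4 219.5]
near 0 basetop [284.4  37.9] sides [314.2  50.4] [261.7  52.3] mouth top [281.3 226.5] [300.1 225.5] [267.5 225.2]
near -6 basetop [284.7  33.1] sides [314.2  45.7] [262.1  47.7] mouth top [281.3 220.1] [300.1 219.5] [267.5 219.2]
```

```bash
python3 - <<'E'
from h import *
import json
s=json.load(open('pics/w18.json'));im=cv2.imread('pics/w18.png')[:,:,::-1].copy()
P=wproj((.4876,-.0578,.138),s);print('orange expected at',P,im[int(P[1]),int(P[0])] if 0<=P[1]<400 else None)
a=env.get_image('scene');b=cv2.imread('pics/s12.png')
m=cv2.inRange(cv2.cvtColor(a,cv2.COLOR_RGB2HSV),np.array((8,150,150)),np.array((21,255,255)))
x,y=332,205;print(cv2.boundingRect(m[205:245,335:372]))
for k,z in (('red',.098),('yellow',.058),('blue',.018)):
    for c in cnts(a,k,25)[:4]:print(k,cv2.boundingRect(c))
c=env.calibration('scene')
for nm,Q in (('orange top',(.4876,-.0578,.138)),('dock',(.4876,-.0578,.018))):
    q=np.array(c['rotation']).T@(np.array(Q)-c['position']);u,v=c['cx']+c['fx']*q[0]/q[2],c['cy']+c['fy']*q[1]/q[2];print(nm,round(u),round(v),a[round(v),round(u)])
E
```

```text
orange expected at [306.1 -52.8] None
(0, 5, 7, 12)
yellow (560, 127, 19, 11)
blue (69, 94, 51, 17)
orange top 353 222 [102  94  83]
dock 350 248 [102  95  85]
```

Request:
jog_arm:
  hand: [0.085, 0.085, 0.085, 0.085, 0.085]
  travel:
    - [0, 0.05, 0.01]
    - [0, 0.06, 0]
    - [0, 0.06, 0]
    - [0, 0.03, 0]
    - [0, 0, 0]
  yaw: [0, 0, 0, 0, 0]

```text
time_s: 59.28
position: [0.4821, -0.0838, 0.2922]
tool_rot: [[0.099, 0.995, -0.001], [0.995, -0.099, 0.0], [0.0, -0.001, -1.0]]
ft_force: [-0.2, 0.5, 0.7]
grip_width: 0.0849
gripper_force: 0.0
```

```bash
python3 snap.py w19; python3 - <<'E'
from h import *
import json
s=json.load(open('pics/w19.json'));im=cv2.imread('pics/w19.png')[:,:,::-1].copy()
P=wproj((.4876,-.0578,.138),s).astype(int);x,y=P;print(P,hull('wrist',im,'orange',(max(x-95,0),max(y-52,0),190,104),.138,s))
for c in cnts(im,'orange',300)[:4]:print(cv2.boundingRect(c),rect('wrist',c,.138,s))
E
```

```text
59.27 [ 0.4821 -0.0838  0.2922] yaw 84.33 w 0.0849 F [-0.2  0.5  0.7]
[330 160] [510.9, -61.2, 137.3, 101.0, -4.7]
(282, 106, 150, 218) [504.4, -131.1, 243.7, 138.5, 84.2]
(577, 221, 19, 27) [822.3, -179.4, 37.2, 36.7, 34.5]
```

```bash
python3 - <<'E'
from h import *
import json
s=json.load(open('pics/w19.json'));im=cv2.imread('pics/w19.png')[:,:,::-1].copy()
for lo,hi,sat in ((18,25,225),(17,25,215),(10,25,240)):
    HSV['orange']=[(lo,sat,120),(hi,255,255)]
    for c in cnts(im,'orange',800)[:2]:print(lo,cv2.boundingRect(c),rect('wrist',cv2.convexHull(c),.138,s))
E
```

```text
18 (284, 128, 108, 59) [494.5, -55.6, 98.6, 53.5, -6.8]
17 (284, 128, 108, 59) [494.5, -55.6, 98.9, 53.5, -6.8]
10 (282, 125, 109, 60) [493.0, -53.3, 99.4, 55.7, -5.6]
```

```bash
python3 - <<'E'
from h import *
import json
s=json.load(open('pics/w19.json'));im=cv2.imread('pics/w19.png')[:,:,::-1].copy()
a=np.radians(-5.8);X=np.array([np.cos(a),np.sin(a)]);Y=np.array([-np.sin(a),np.cos(a)]);D=np.array([.4876,-.0578])
for nm,z in (('orange',.138),('red',.098),('yel',.058)):
    print(nm,[wproj((*(D+i*.05*X+j*.029*Y),z),s).tolist() for i,j in ((1,1),(1,-1),(-1,-1),(-1,1))])
print('dock',[wproj((*(D+i*.055*X+j*.034*Y),.018),s).tolist() for i,j in ((1,1),(1,-1),(-1,-1),(-1,1))])
h=cv2.cvtColor(im,cv2.COLOR_RGB2HSV)
def runs(L,off):
    out=[];p=0
    for i in range(1,len(L)+1):
        if i==len(L) or abs(L[i].astype(int)-L[i-1].astype(int)).sum()>45: out.append((p+off,i-1+off,L[(p+i-1)//2].tolist()));p=i
    return out
print('col300',runs(im[90:215,300],90));print('col370',runs(im[90:215,370],90));print('row150',runs(im[150,255:420],255))
E
```

```text
orange [[385.4, 129.7], [382.5, 190.4], [277.8, 190.1], [275.5, 129.3]]
red [[378.3, 125.7], [376.2, 179.4], [283.4, 179.1], [281.7, 125.3]]
yel [[372.8, 122.5], [371.1, 170.7], [287.9, 170.4], [286.7, 122.1]]
dock [[372.2, 116.2], [370.6, 167.3], [287.9, 167.1], [286.7, 115.9]]
col300 [(90, 98, [214, 209, 195]), (99, 99, [186, 180, 170]), (100, 100, [52, 13, 0]), (101, 105, [81, 42, 23]), (106, 114, [159, 95, 42]), (115, 115, [113, 73, 91]), (116, 116, [0, 56, 150]), (117, 119, [24, 76, 176]), (120, 120, [26, 64, 134]), (121, 121, [90, 92, 81]), (122, 122, [104, 61, 38]), (123, 123, [89, 39, 28]), (124, 124, [131, 73, 39]), (125, 132, [230, 108, 3]), (133, 133, [187, 72, 0]), (134, 184, [242, 159, 17]), (185, 185, [218, 114, 9]), (186, 193, [146, 85, 36]), (194, 201, [115, 68, 30]), (202, 202, [71, 51, 39]), (203, 205, [35, 40, 44]), (206, 206, [67, 70, 72]), (207, 208, [96, 96, 99]), (209, 209, [75, 78, 83]), (210, 210, [65, 47, 38]), (211, 213, [122, 68, 29]), (214, 214, [77, 62, 38])]
col370 [(90, 97, [241, 244, 246]), (98, 99, [217, 211, 198]), (100, 100, [83, 56, 40]), (101, 10
[... 280 characters left out ...]
85, 72]), (125, 125, [150, 58, 4]), (126, 126, [203, 84, 0]), (127, 144, [228, 102, 0]), (145, 184, [243, 189, 26]), (185, 185, [242, 163, 14]), (186, 186, [214, 114, 23]), (187, 194, [159, 94, 41]), (195, 201, [124, 70, 33]), (202, 202, [66, 50, 39]), (203, 205, [38, 41, 42]), (206, 206, [55, 55, 57]), (207, 209, [78, 80, 80]), (210, 214, [71, 73, 49])]
row150 [(255, 280, [241, 244, 246]), (281, 281, [153, 134, 141]), (282, 282, [179, 77, 0]), (283, 284, [237, 112, 0]), (285, 316, [243, 161, 16]), (317, 317, [243, 171, 49]), (318, 318, [243, 222, 142]), (319, 355, [241, 244, 246]), (356, 356, [243, 190, 61]), (357, 389, [242, 188, 23]), (390, 391, [242, 122, 0]), (392, 419, [237, 156, 68])]
```

Request:
jog_arm:
  hand: [0.085, 0.085, 0.085, 0.085, 0.085]
  travel:
    - [0, 0.026, -0.01]
    - [0, 0, 0]
    - [0, 0, 0]
    - [0, 0, 0]
    - [0, 0, 0]
  yaw: [-0.1745, -0.1745, -0.1745, -0.1745, -0.1745]

```text
time_s: 59.95
position: [0.4828, -0.0607, 0.2819]
tool_rot: [[0.831, 0.556, -0.001], [0.556, -0.831, 0.0], [-0.001, -0.0, -1.0]]
ft_force: [-0.2, 0.4, -0.0]
grip_width: 0.0851
gripper_force: 0.0
```

Request:
jog_arm:
  hand: [0.085, 0.085, 0.085, 0.085, 0.085]
  travel:
    - [0, 0, 0]
    - [0, 0, 0]
    - [0, 0, 0]
    - [0, 0, 0]
    - [0, 0, 0]
  yaw: [-0.1745, -0.1745, -0.1745, -0.1745, 0]

```text
time_s: 60.58
position: [0.4828, -0.0605, 0.2819]
tool_rot: [[0.995, -0.101, -0.001], [-0.101, -0.995, 0.0], [-0.001, 0.0, -1.0]]
ft_force: [-0.3, -0.1, -0.8]
grip_width: 0.0851
gripper_force: 0.0
```

```bash
python3 snap.py w20; cat > edges.py <<'E'
from h import *
import json,sys
s=json.load(open(f'pics/{sys.argv[1]}.json'));im=cv2.imread(f'pics/{sys.argv[1]}.png')[:,:,::-1].copy()
a=np.radians(-5.8);X=np.array([np.cos(a),np.sin(a)]);Y=np.array([-np.sin(a),np.cos(a)]);D=np.array([.4876,-.0578])
for nm,z,l,w in (('orange',.138,.05,.029),('red',.098,.05,.029),('yel',.058,.05,.029),('dock',.018,.055,.034)):
    print(nm,[wproj((*(D+i*l*X+j*w*Y),z),s).tolist() for i,j in ((1,1),(1,-1),(-1,-1),(-1,1))])
def runs(L,off):
    out=[];p=0
    for i in range(1,len(L)+1):
        if i==len(L) or abs(L[i].astype(int)-L[i-1].astype(int)).sum()>45: out.append((p+off,i-1+off,L[(p+i-1)//2].tolist()));p=i
    return out
for q in sys.argv[2:]:
    k,i,b,e=q.split(',');i,b,e=int(i),int(b),int(e);print(q,runs(im[b:e,i] if k=='c' else im[i,b:e],b))
E
python3 edges.py w20 c,310,90,240 c,345,90,240 r,150,250,420 r,200,250,420
```

```text
60.58 [ 0.4828 -0.0605  0.2819] yaw -5.81 w 0.0851 F [-0.3 -0.1 -0.8]
orange [[290.5, 130.9], [357.0, 130.9], [354.1, 235.7], [294.0, 235.6]]
red [[295.0, 126.7], [353.2, 126.6], [351.0, 219.8], [297.6, 219.8]]
yel [[298.6, 123.4], [350.2, 123.3], [348.6, 207.1], [300.5, 207.1]]
dock [[297.4, 116.9], [351.9, 116.8], [350.3, 200.2], [299.2, 200.2]]
c,310,90,240 [(90, 115, [228, 144, 66]), (116, 116, [191, 111, 86]), (117, 117, [32, 94, 212]), (118, 118, [28, 129, 255]), (119, 119, [23, 66, 169]), (120, 120, [91, 46, 34]), (121, 121, [126, 34, 0]), (122, 123, [245, 176, 13]), (124, 125, [233, 120, 0]), (126, 160, [243, 181, 20]), (161, 161, [244, 184, 45]), (162, 162, [244, 208, 129]), (163, 188, [241, 244, 246]), (189, 195, [212, 212, 206]), (196, 196, [218, 170, 146]), (197, 217, [182, 75, 0]), (218, 218, [201, 89, 0]), (219, 228, [243, 140, 0]), (229, 229, [235, 162, 114]), (230, 239, [240, 244, 244])]
c,345,90,240 [(90, 115, [229, 147, 65]), (116, 116, [192, 110, 83]), (117, 117, [19, 70, 173]), (118, 118, [31, 114, 240]), (119, 121, [43, 140, 255]), (122, 122, [97, 113, 140]), (12
[... 343 characters left out ...]
21]), (288, 288, [230, 117, 0]), (289, 350, [242, 180, 14]), (351, 351, [246, 158, 0]), (352, 395, [230, 146, 64]), (396, 396, [197, 119, 53]), (397, 419, [232, 150, 68])]
r,200,250,420 [(250, 257, [212, 208, 194]), (258, 281, [241, 244, 246]), (282, 283, [167, 164, 152]), (284, 284, [136, 123, 109]), (285, 288, [117, 59, 26]), (289, 289, [145, 62, 14]), (290, 302, [182, 75, 0]), (303, 306, [210, 98, 0]), (307, 340, [183, 72, 0]), (341, 349, [242, 148, 0]), (350, 350, [254, 127, 0]), (351, 351, [183, 74, 7]), (352, 381, [104, 59, 25]), (382, 386, [63, 33, 15]), (387, 389, [76, 75, 77]), (390, 390, [56, 58, 60]), (391, 394, [38, 38, 30]), (395, 401, [58, 110, 98]), (402, 419, [53, 178, 177])]
```

Request:
jog_arm:
  hand: [0.085, 0.085, 0.085, 0.085, 0.085]
  travel:
    - [0.04, 0, -0.01]
    - [0.04, 0, -0.02]
    - [0.037, 0, -0.03]
    - [0, 0, 0]
    - [0, 0, 0]
  yaw: [0, 0, 0, 0, 0]

```text
time_s: 61.25
position: [0.5997, -0.0597, 0.2226]
tool_rot: [[0.995, -0.1, 0.0], [-0.1, -0.995, -0.0], [0.0, 0.0, -1.0]]
ft_force: [-0.3, 0.6, 0.2]
grip_width: 0.0849
gripper_force: 0.0
```

```bash
python3 snap.py w21;  python3 edges.py w21 c,300,180,330 c,350,180,330; python3 - <<'E'
from h import *
im=cv2.imread('pics/w21.png')[:,:,::-1].copy();h=cv2.cvtColor(im,cv2.COLOR_RGB2HSV)
for n,lo,hi in (('red',(0,180,60),(6,255,255)),('yel',(22,180,60),(33,255,255)),('blue',(105,150,60),(125,255,255))):
    m=cv2.inRange(h,np.array(lo),np.array(hi))
    for c in cv2.findContours(m,0,1)[0]:
        if cv2.contourArea(c)>60:print(n,cv2.boundingRect(c),cv2.contourArea(c))
E
```

```text
61.25 [ 0.5997 -0.0597  0.2226] yaw -5.71 w 0.0849 F [-0.3  0.6  0.2]
orange [[303.3, 284.6], [374.1, 284.2], [365.5, 364.0], [307.4, 364.6]]
red [[306.1, 260.4], [368.4, 260.2], [362.0, 337.4], [309.1, 337.8]]
yel [[308.4, 241.3], [363.8, 241.2], [358.9, 314.7], [310.6, 315.0]]
dock [[305.9, 222.0], [364.4, 222.0], [359.8, 298.3], [308.3, 298.5]]
c,300,180,330 [(180, 188, [132, 78, 32]), (189, 198, [98, 55, 23]), (199, 221, [197, 116, 51]), (222, 222, [146, 85, 36]), (223, 277, [109, 63, 27]), (278, 278, [174, 65, 0]), (279, 295, [203, 76, 0]), (296, 301, [128, 51, 6]), (302, 302, [165, 131, 108]), (303, 304, [176, 152, 140]), (305, 314, [183, 189, 183]), (315, 329, [211, 224, 225])]
c,350,180,330 [(180, 219, [186, 111, 46]), (220, 220, [52, 35, 61]), (221, 221, [0, 10, 48]), (222, 222, [12, 58, 151]), (223, 226, [20, 85, 200]), (227, 227, [16, 59, 150]), (228, 228, [49, 52, 58]), (229, 234, [80, 80, 74]), (235, 235, [102, 102, 102]), (236, 240, [90, 68, 0]), (241, 241, [144, 115, 8]), (242, 251, [88, 89, 82]), (252, 257, [90, 4, 1]), (258, 258, [112, 35, 32]), (259, 270, [85, 92, 86]), (271, 272, [102, 40, 5]), (273, 273, [168, 66, 0]), (274, 275, [203, 81, 0]), (276, 277, [138, 55, 0]), (278, 278, [191, 74, 0]), (279, 314, [228, 116, 0]), (315, 315, [205, 168, 143]), (316, 329, [226, 230, 233])]
red (304, 244, 63, 23) 524.5
red (0, 183, 11, 63) 71.0
yel (309, 230, 55, 20) 395.5
blue (307, 222, 57, 27) 352.5
```

Request:
jog_arm:
  hand: [0.085, 0.085, 0.085, 0.085, 0.085]
  travel:
    - [-0.05, 0.002, 0]
    - [-0.05, 0.003, 0]
    - [-0.0097, 0, -0.03]
    - [0, 0, -0.04]
    - [0, 0, 0]
  yaw: [0, 0, 0, 0, 0]

```text
time_s: 61.92
position: [0.4889, -0.0542, 0.1518]
tool_rot: [[0.995, -0.101, -0.003], [-0.101, -0.995, 0.001], [-0.003, -0.001, -1.0]]
ft_force: [0.0, 0.2, 0.8]
grip_width: 0.0851
gripper_force: 0.0
```

Request:
jog_arm:
  hand: [0.085, 0.085, 0.085, 0.085, 0.085]
  travel:
    - [0, 0, 0]
    - [0, 0, 0]
    - [0, 0, -0.02]
    - [0, 0, 0]
    - [0, 0, 0]
  yaw: [0, 0, 0, 0, 0]

```text
time_s: 62.55
position: [0.4907, -0.0544, 0.1331]
tool_rot: [[0.995, -0.101, 0.001], [-0.101, -0.995, -0.0], [0.001, 0.0, -1.0]]
ft_force: [-0.5, 0.4, 0.0]
grip_width: 0.0847
gripper_force: 0.0
```

Request:
jog_arm:
  hand: [0.085, 0.085, 0.04, 0.04, 0.04]
  travel:
    - [0, 0, -0.004]
    - [0, 0, 0]
    - [0, 0, 0]
    - [0, 0, 0]
    - [0, 0, 0]
  yaw: [0, 0, 0, 0, 0]
  grip_force: 40

```text
time_s: 63.18
position: [0.4904, -0.0543, 0.1284]
tool_rot: [[0.995, -0.101, 0.0], [-0.101, -0.995, -0.0], [0.0, 0.0, -1.0]]
ft_force: [-0.2, 0.1, 2.9]
grip_width: 0.0573
gripper_force: 47.2
```

Request:
jog_arm:
  hand: [0.04, 0.04, 0.04, 0.04, 0.04]
  travel:
    - [0, 0, 0]
    - [0, 0, 0]
    - [0, 0, 0.01]
    - [0, 0, 0.015]
    - [0, 0, 0.01]
  yaw: [0, 0, 0, 0, 0]

```text
time_s: 63.8
position: [0.4903, -0.0543, 0.164]
tool_rot: [[0.995, -0.101, 0.0], [-0.101, -0.995, -0.0], [0.0, -0.0, -1.0]]
ft_force: [-0.1, -0.7, -2.1]
grip_width: 0.0575
gripper_force: 46.7
```

Request:
jog_arm:
  hand: [0.04, 0.04, 0.04, 0.04, 0.04]
  travel:
    - [0, 0, 0.005]
    - [0, 0, 0]
    - [0, 0, 0]
    - [0, 0, 0]
    - [0, 0, 0]
  yaw: [0, 0, 0, 0, 0]

```text
time_s: 64.42
position: [0.4902, -0.0543, 0.168]
tool_rot: [[0.995, -0.101, -0.0], [-0.101, -0.995, 0.0], [-0.0, -0.0, -1.0]]
ft_force: [0.0, 0.3, -2.0]
grip_width: 0.0573
gripper_force: 46.7
```

```bash
python3 snap.py w22;  python3 edges.py w22 c,290,130,190 c,360,130,190 r,154,255,400 r,186,240,410
```

```text
64.42 [ 0.4902 -0.0543  0.168 ] yaw -5.8 w 0.0573 F [ 0.   0.3 -2. ]
orange [[279.1, 167.3], [390.6, 167.5], [377.6, 318.5], [288.9, 319.0]]
red [[288.4, 153.5], [378.3, 153.7], [370.4, 284.8], [294.3, 285.1]]
yel [[294.6, 144.3], [370.0, 144.4], [364.7, 259.1], [298.5, 259.3]]
dock [[293.5, 132.2], [369.6, 132.4], [365.0, 243.6], [297.0, 243.7]]
c,290,130,190 [(130, 135, [231, 148, 66]), (136, 136, [210, 128, 56]), (137, 145, [144, 85, 37]), (146, 146, [139, 60, 27]), (147, 148, [116, 26, 15]), (149, 149, [170, 17, 14]), (150, 159, [157, 18, 13]), (160, 160, [116, 56, 50]), (161, 168, [104, 104, 96]), (169, 169, [104, 60, 40]), (170, 170, [115, 40, 0]), (171, 171, [157, 60, 0]), (172, 172, [215, 91, 0]), (173, 175, [179, 73, 0]), (176, 189, [242, 170, 0])]
c,360,130,190 [(130, 131, [241, 153, 62]), (132, 132, [0, 28, 123]), (133, 138, [46, 133, 246]), (139, 139, [82, 116, 186]), (140, 140, [111, 112, 120]), (141, 142, [111, 96, 52]), (143, 143, [135, 124, 77]), (144, 145, [100, 102, 102]), (146, 146, [94, 55, 49]), (147, 147, [111, 8, 6]), (148, 148, [157, 13, 12]), (149, 149, [214,
[... 178 characters left out ...]
4, [156, 60, 0]), (175, 175, [213, 86, 0]), (176, 189, [242, 173, 9])]
r,154,255,400 [(255, 270, [211, 206, 192]), (271, 271, [197, 192, 179]), (272, 272, [141, 133, 122]), (273, 273, [63, 23, 2]), (274, 279, [81, 42, 22]), (280, 280, [10, 5, 4]), (281, 285, [142, 88, 39]), (286, 291, [214, 23, 18]), (292, 345, [213, 23, 16]), (346, 365, [242, 45, 36]), (366, 368, [229, 36, 27]), (369, 370, [188, 19, 11]), (371, 371, [224, 38, 31]), (372, 374, [243, 50, 40]), (375, 375, [236, 103, 51]), (376, 391, [223, 139, 58]), (392, 392, [164, 94, 38]), (393, 399, [138, 78, 35])]
r,186,240,410 [(240, 256, [212, 206, 194]), (257, 398, [242, 172, 3]), (399, 399, [199, 108, 42]), (400, 409, [231, 148, 66])]
```

Request:
jog_arm:
  hand: [0.04, 0.04, 0.04, 0.04, 0.04]
  travel:
    - [-0.0021, -0.0016, 0]
    - [0, 0, -0.015]
    - [0, 0, -0.015]
    - [0, 0, -0.005]
    - [0, 0, 0]
  yaw: [0, 0, 0, 0, 0]

```text
time_s: 65.1
position: [0.4882, -0.056, 0.1333]
tool_rot: [[0.995, -0.101, -0.0], [-0.101, -0.995, 0.0], [-0.0, -0.0, -1.0]]
ft_force: [-0.4, -0.6, -1.5]
grip_width: 0.0572
gripper_force: 46.7
```

Request:
jog_arm:
  hand: [0.04, 0.04, 0.04, 0.04, 0.04]
  travel:
    - [0, 0, -0.002]
    - [0, 0, -0.0015]
    - [0, 0, -0.001]
    - [0, 0, 0]
    - [0, 0, 0]
  yaw: [0, 0, 0, 0, 0]

```text
time_s: 65.72
position: [0.4882, -0.0559, 0.1288]
tool_rot: [[0.995, -0.101, 0.0], [-0.101, -0.995, -0.0], [0.0, 0.0, -1.0]]
ft_force: [0.0, -0.2, -1.0]
grip_width: 0.057
gripper_force: 46.7
```

Request:
jog_arm:
  hand: [0.04, 0.04, 0.04, 0.04, 0.04]
  travel:
    - [-0.001, -0.0006, 0]
    - [-0.001, -0.0006, 0]
    - [-0.001, -0.0006, 0]
    - [-0.001, -0.0006, 0]
    - [-0.0013, -0.0006, 0]
  yaw: [0, 0, 0, 0, 0]

```text
time_s: 66.35
position: [0.483, -0.059, 0.1288]
tool_rot: [[0.995, -0.101, 0.001], [-0.101, -0.995, -0.0], [0.001, -0.0, -1.0]]
ft_force: [1.1, -0.3, -1.5]
grip_width: 0.0573
gripper_force: 46.7
```

Request:
jog_arm:
  hand: [0.04, 0.04, 0.04, 0.04, 0.04]
  travel:
    - [0, 0, 0]
    - [0, 0, 0.01]
    - [0.0025, 0.002, 0.01]
    - [0, 0, 0.018]
    - [0, 0, 0]
  yaw: [0, 0, 0, 0, 0]

```text
time_s: 66.97
position: [0.486, -0.057, 0.1681]
tool_rot: [[0.995, -0.101, 0.003], [-0.101, -0.995, -0.001], [0.003, 0.001, -1.0]]
ft_force: [-0.2, -0.3, -2.5]
grip_width: 0.057
gripper_force: 46.8
```

```bash
python3 snap.py w23;  python3 edges.py w23 c,290,130,190 c,360,130,190 r,154,255,400 r,186,240,410
```

```text
66.97 [ 0.486  -0.057   0.1681] yaw -5.78 w 0.057 F [-0.2 -0.3 -2.5]
orange [[273.0, 160.1], [385.0, 160.2], [373.4, 314.4], [283.7, 314.6]]
red [[283.4, 147.9], [373.7, 148.0], [366.6, 281.0], [289.9, 281.1]]
yel [[290.4, 139.7], [366.0, 139.8], [361.3, 255.7], [294.7, 255.7]]
dock [[289.8, 128.4], [366.1, 128.5], [362.0, 240.6], [293.6, 240.6]]
c,290,130,190 [(130, 135, [28, 130, 255]), (136, 138, [36, 71, 150]), (139, 139, [111, 141, 120]), (140, 143, [97, 103, 110]), (144, 145, [89, 0, 0]), (146, 146, [213, 28, 23]), (147, 148, [245, 42, 31]), (149, 150, [208, 24, 15]), (151, 157, [213, 24, 16]), (158, 159, [187, 15, 9]), (160, 160, [140, 57, 50]), (161, 168, [105, 103, 96]), (169, 169, [115, 70, 48]), (170, 170, [119, 41, 0]), (171, 171, [157, 63, 0]), (172, 172, [216, 91, 0]), (173, 174, [176, 75, 0]), (175, 175, [210, 86, 0]), (176, 189, [242, 169, 0])]
c,360,130,190 [(130, 136, [46, 135, 245]), (137, 137, [85, 92, 117]), (138, 138, [149, 109, 0]), (139, 139, [231, 233, 0]), (140, 140, [255, 255, 0]), (141, 141, [198, 205, 73]), (142, 143, [96, 101, 108]), (144, 144, [95, 16, 
[... 300 characters left out ...]
4, 174, [158, 62, 0]), (175, 175, [203, 79, 0]), (176, 189, [242, 172, 4])]
r,154,255,400 [(255, 267, [213, 207, 193]), (268, 268, [232, 231, 217]), (269, 269, [110, 87, 73]), (270, 276, [76, 42, 21]), (277, 277, [86, 49, 20]), (278, 281, [158, 93, 38]), (282, 282, [185, 61, 27]), (283, 286, [211, 17, 15]), (287, 287, [110, 8, 6]), (288, 288, [165, 17, 12]), (289, 345, [214, 25, 18]), (346, 364, [242, 50, 38]), (365, 365, [198, 13, 8]), (366, 366, [127, 10, 9]), (367, 367, [159, 25, 19]), (368, 371, [247, 55, 46]), (372, 395, [228, 143, 65]), (396, 399, [132, 77, 34])]
r,186,240,410 [(240, 256, [211, 206, 193]), (257, 397, [241, 169, 0]), (398, 398, [234, 124, 0]), (399, 409, [149, 87, 42])]
```

Request:
jog_arm:
  hand: [0.04, 0.04, 0.04, 0.04, 0.04]
  travel:
    - [-0.0003, 0.0002, 0]
    - [0, 0, -0.015]
    - [0, 0, -0.015]
    - [0, 0, -0.007]
    - [0, 0, 0]
  yaw: [0, 0, 0, 0, 0]

```text
time_s: 67.65
position: [0.485, -0.0567, 0.1295]
tool_rot: [[0.995, -0.101, -0.001], [-0.101, -0.995, 0.0], [-0.001, -0.0, -1.0]]
ft_force: [0.5, 0.1, -1.4]
grip_width: 0.0571
gripper_force: 46.8
```

Request:
jog_arm:
  hand: [0.04, 0.04, 0.04, 0.04, 0.04]
  travel:
    - [0, 0, -0.001]
    - [0, 0, -0.001]
    - [0, 0, -0.001]
    - [0, 0, 0]
    - [0, 0, 0]
  yaw: [0, 0, 0, 0, 0]

```text
time_s: 68.28
position: [0.4855, -0.0568, 0.128]
tool_rot: [[0.995, -0.101, 0.002], [-0.101, -0.995, -0.001], [0.002, 0.001, -1.0]]
ft_force: [-2.2, 0.7, 9.7]
grip_width: 0.0571
gripper_force: 48.3
```

Request:
jog_arm:
  hand: [0.085, 0.085, 0.085, 0.085, 0.085]
  travel:
    - [0, 0, 0.001]
    - [0, 0, 0]
    - [0, 0, 0]
    - [0, 0, 0]
    - [0, 0, 0]
  yaw: [0, 0, 0, 0, 0]

```text
time_s: 68.9
position: [0.4851, -0.0567, 0.1277]
tool_rot: [[0.995, -0.101, -0.0], [-0.101, -0.995, 0.0], [-0.0, -0.0, -1.0]]
ft_force: [-0.4, -0.2, -0.1]
grip_width: 0.0847
gripper_force: 0.0
```

Request:
jog_arm:
  hand: [0.085, 0.085, 0.085, 0.085, 0.085]
  travel:
    - [0, 0, 0.02]
    - [0, 0, 0.05]
    - [0, 0, 0.05]
    - [0, 0, 0.033]
    - [0, 0, 0]
  yaw: [0, 0, 0, 0, 0]

```text
time_s: 69.53
position: [0.4857, -0.0569, 0.2829]
tool_rot: [[0.995, -0.101, 0.005], [-0.101, -0.995, -0.002], [0.005, 0.001, -1.0]]
ft_force: [0.1, 0.0, -0.5]
grip_width: 0.085
gripper_force: 0.0
```

```bash
python3 snap.py w24;  python3 edges.py w24 c,310,90,240 c,345,90,240 r,150,250,420
```

```text
69.53 [ 0.4857 -0.0569  0.2829] yaw -5.79 w 0.085 F [ 0.1  0.  -0.5]
orange [[294.9, 134.5], [361.0, 134.5], [357.7, 238.4], [298.0, 238.5]]
red [[298.9, 130.0], [356.7, 130.1], [354.3, 222.6], [301.1, 222.6]]
yel [[301.9, 126.6], [353.3, 126.6], [351.5, 209.8], [303.6, 209.8]]
dock [[300.4, 119.9], [354.6, 120.0], [352.8, 202.9], [302.0, 202.9]]
c,310,90,240 [(90, 119, [227, 143, 64]), (120, 120, [25, 95, 238]), (121, 123, [40, 131, 248]), (124, 124, [58, 111, 246]), (125, 125, [132, 97, 8]), (126, 126, [214, 169, 0]), (127, 127, [88, 110, 109]), (128, 128, [128, 32, 32]), (129, 129, [209, 4, 2]), (130, 130, [179, 79, 73]), (131, 131, [85, 95, 89]), (132, 132, [138, 44, 0]), (133, 133, [240, 95, 0]), (134, 134, [246, 149, 0]), (135, 176, [242, 177, 13]), (177, 177, [242, 195, 95]), (178, 178, [241, 226, 194]), (179, 195, [241, 244, 247]), (196, 196, [216, 185, 164]), (197, 197, [219, 157, 116]), (198, 198, [223, 138, 79]), (199, 204, [224, 99, 0]), (205, 219, [182, 76, 0]), (220, 235, [242, 141, 0]), (236, 236, [229, 169, 122]), (237, 239, [242, 248, 251])]
c,345,90,240 [(90, 119, [
[... 271 characters left out ...]
, [73, 93, 87]), (132, 132, [130, 58, 10]), (133, 133, [244, 110, 0]), (134, 134, [245, 157, 0]), (135, 178, [241, 184, 19]), (179, 180, [241, 230, 192]), (181, 194, [240, 245, 252]), (195, 195, [242, 228, 191]), (196, 196, [241, 195, 109]), (197, 235, [242, 148, 0]), (236, 236, [231, 171, 123]), (237, 239, [241, 248, 250])]
r,150,250,420 [(250, 272, [241, 244, 246]), (273, 284, [213, 206, 195]), (285, 285, [115, 102, 89]), (286, 291, [76, 40, 23]), (292, 293, [166, 98, 42]), (294, 294, [135, 77, 35]), (295, 295, [181, 80, 11]), (296, 296, [255, 139, 0]), (297, 358, [242, 182, 20]), (359, 359, [236, 139, 12]), (360, 360, [191, 108, 49]), (361, 417, [226, 139, 61]), (418, 419, [138, 91, 54])]
```

```bash
python3 -c "
from rig import env
print(env.close_job())"
```

```text
the job is handed in; nothing more can be done
None
```

I handed the job in at about 70 s: yellow, red and orange tubs (there was no green one) are seated in a straight pile on the dock, and both bottles lie in their rests with bases within a few millimetres of the heel stops; the orange tub had been knocked about 7 mm aside, so I reseated it, and the arm never went near the cruet or shaker (no final look at them).

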